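# Rack the newly labelled books by height

### The arm

A 6-joint arm with a two-finger parallel gripper is mounted at the origin on the work surface. World frame = base frame: x ahead of the robot, y to its left, z up, the work surface at z = 0. Lengths are in m, angles in rad, forces in N, time in s.
With the tool pointing down it reaches from about 0.375 to 0.9 m from the base axis. Payload 3.1 kg.
Tool frame: the origin (TCP) lies on the centre line of the jaws, within the pads' length; the fingertips stand 25 mm ahead of it and the grasp point (between the pads) lies 6 mm ahead of it (manip.tip_extent is the distance from the TCP to the fingertips, in m); z points along the fingers, y is the line along which they close (so a half turn about z gives the same grasp; the last joint's range is limited). The gripper opens to 85 mm and grips with 20 to 120 N. Pads are 22 mm wide; open, the fingers measure 114 mm over their backs; the gripper's body (76 mm by 85 mm) begins 54 mm behind the grasp point. The pads swing forward as they close: fully open they stand 13 mm farther back than shut.
Start: joints at [0.975, 0.527, 1.433, -0, 1.181, -0.178], TCP at [0.254, 0.571, 0.233] pointing down, gripper open.
Joint ranges: [-3.08, 3.08], [-0.75, 2.2], [0.22, 2.44], [-1.43, 4.57], [0, 2.65], [-2.85, 2.85]. Speed limits (rad/s): [2.79, 2.79, 3.14, 3.14, 3.14, 3.14].

### API

Orientations are given as a unit quaternion [x, y, z, w].
In Python, from station import readout, imaging, order, manip gives the robot as it stands.
- The arm moves only by the tool move_arm, never from a script. Its argument "rows" is a list of rows, each a list of 7 numbers: the turn, a rotation vector about the tool's x, y, z in degrees, then the shift along the tool's x, y, z in mm, then the closure, from 0 (fully open) to 1 (shut). A call has 1 to 12 rows; each row is the pose to reach, as a shift and turn from the pose commanded when the call began, along the tool's axes at that moment; what a row does not reach only later rows make up. A row lasts 1/12 s, in which the tool goes at most 41.7 mm and 7.16 degrees, less where a joint would pass 70% of its speed; a pose out of reach is approached as far as the arm can. A call with a gripper value outside its range is refused whole. The fingers move at their own pace and stop on an object; "squeeze" is the grip in N (left out, the last holds). Time passes only in rows, so rows that repeat a pose let the fingers close. It gives the time, the measured TCP pose, the force, the opening and the grip force at its end, in the units of the state.
- readout.sense(): the state, without advancing time (a new reading comes with each control period).
- imaging.snapshot(name): name is "side" or "top"; returns a dict with "img" (400x640x3 uint8, red, green, blue), "z_map" (400x640 float32, m along the optical axis (not along the pixel's ray), 0 where there is no reading), "fovy" (degrees; the focal length in pixels is half the picture's height over the tangent of half this angle, whatever the lens; pixels are square), "cx", "cy" (the principal point, pixels), "rvec" (rotation vector, rad) and "tvec" (3), from world to camera coordinates, as OpenCV has them. Camera axes: x right, y down, z forward; pixel columns grow to the right and rows downward; lengths in m; the calibration is good to about 2 mm. A picture is of the moment at which its call begins.
- order.sign_off(): hands the job in; it is judged then, once.
The state is a dict: "t": time; "q": joint angles; "qd": joint speeds; "tau": joint torques, N m; "tcp_pos": TCP position; "tool_rot": TCP orientation; "force": force on the tool from outside, world axes, zero at the start; "ft_torque": the same for the moment, N m; "finger_gap": opening from 0.0 (shut) to 1.0 (fully open); "gripper_force": force on a finger pad.
Only numpy, scipy, OpenCV 4.12 (cv2) and the standard library are available. Lean on these libraries where they do the work, as an engineer would, in place of code of your own. Each camera call takes 0.05 s, during which the arm holds its last target. There are 200 camera calls.

### The job

Stand the four newly labelled books in the divider rack in order of height, one to a bay: the shortest beside the low orange end plate, rising to the tallest beside the tall dark end plate. Each must stand upright and square in its bay, its spine facing out of the rack's open front and level with the front edge. Set the books down without dropping or toppling any, and leave the tape dispenser, label roll and glue bottle where they are.

Things in the scene. Friction and masses are not known exactly. Their poses are not given: they have to be found in the camera images.
- rack: Book divider rack, fixed: white steel tray 130 (x) by 256 (y), floor 6 above desk. Origin: centre of underside. +x: open front, edge at x=65, facing away from the robot; rail 18 high at the back. Three black wire loops (4 thick, 65 high, x -45 to 45) at y=-60, 0, 60 part four bays, 56 clear, centred at y=-91, -30, 30, 91. An end plate at y=-122 and at y=122; which is where varies. mm
- end_low: Low end plate of the rack, orange, upright, 75 high, 3 thick (7 at its foot), standing on the tray floor across one end of the row, fixed. Origin: at its foot, mid-thickness, on the line of the rack's front edge (the plate runs 125 mm to -x from there); axes as the rack's. The shortest book belongs in the bay next to it
- end_tall: Tall end plate of the rack, dark grey steel, upright, 135 high, 3 thick (7 at its foot), across the other end of the row, fixed. Origin and axes as for the low one. The tallest book belongs in the bay next to it
- book_red: Red hard-covered book, the shortest of the four: 110 high, 75 from spine to fore-edge, 34 thick, about 0.21 kg. Starts upright on the desk. Origin: foot of the spine, mid-thickness; the book fills x = -75 to 0, y = -17 to 17, z = 0 to 110 mm. +x points out of the spine (white label near its foot; fore-edge and top show cream pages), y across the thickness, z up
- book_yellow: Yellow hard-covered book, the second shortest of the four: 132 high, 90 from spine to fore-edge, 30 thick, about 0.27 kg. Starts upright on the desk. Origin: foot of the spine, mid-thickness; the book fills x = -90 to 0, y = -15 to 15, z = 0 to 132 mm. +x points out of the spine (white label near its foot; fore-edge and top show cream pages), y across the thickness, z up
- book_green: Green hard-covered book, the second tallest of the four: 155 high, 100 from spine to fore-edge, 34 thick, about 0.4 kg. Starts upright on the desk. Origin: foot of the spine, mid-thickness; the book fills x = -100 to 0, y = -17 to 17, z = 0 to 155 mm. +x points out of the spine (white label near its foot; fore-edge and top show cream pages), y across the thickness, z up
- book_blue: Blue hard-covered book, the tallest of the four: 178 high, 110 from spine to fore-edge, 36 thick, about 0.5 kg. Starts upright on the desk. Origin: foot of the spine, mid-thickness; the book fills x = -110 to 0, y = -18 to 18, z = 0 to 178 mm. +x points out of the spine (white label near its foot; fore-edge and top show cream pages), y across the thickness, z up
- tape_dispenser: Blue desk tape dispenser with a roll of tape, 60 x 135 x 80 high, loose, not to be moved. Origin: centre of its underside
- label_roll: Roll of white labels lying flat, 72 across, 50 high, loose, not to be moved. Origin: centre of its underside
- glue_bottle: White glue bottle with orange cap, 52 across, 110 high, loose, not to be moved. Origin: centre of its underside

How it is judged:
By the outcome, as a careful person would: the job done as asked, in the order asked, and still so for the second after the job is handed in, with the robot touching nothing.
It also fails if it takes over 144 s, if anything falls off the work surface, if the arm or the gripper's body presses on something with over 40 N, if the wrist force passes 120 N, or if a joint passes its speed limit or range.

## Working session

There is one attempt and no reset: what is moved stays moved. The work goes in short steps, Python scripts to look and compute and a tool call to move; the robot and the scene stay as the last step left them, time stands still between calls to the robot, and variables do not carry over. Pictures are saved under pics/ and viewed, at most 14 in all, crops included, and the job is handed in when it is done.

Besides the shell and the picture viewer there is one more tool, called by a JSON object that holds its "fn" and its "kwargs", one argument or row to a line. move_arm: Moves the arm, as the interface text tells. Its arguments: {"type":"object","properties":{"rows":{"type":"array"},"squeeze":{"type":"number"}},"required":["rows"]}

```bash
mkdir -p pics; ls
cat > h.py <<'E'
import numpy as np, cv2
from station import readout, imaging, order, manip
from scipy.spatial.transform import Rotation as R
def snap(n,save=None):
    s=imaging.snapshot(n)
    if save: cv2.imwrite('pics/'+save,s['img'][:,:,::-1])
    f=s['img'].shape[0]/2/np.tan(np.radians(s['fovy'])/2)
    s['f']=f; s['R']=cv2.Rodrigues(np.array(s['rvec'],float))[0]; s['t']=np.array(s['tvec'],float)
    return s
def cloud(s):
    v,u=np.mgrid[:400,:640]; z=s['z_map']
    P=np.stack([(u-s['cx'])/s['f']*z,(v-s['cy'])/s['f']*z,z],-1)
    W=(P-s['t'])@s['R']; W[z==0]=np.nan
    return W
def proj(s,p):
    c=s['R']@np.array(p)+s['t']; return c[:2]/c[2]*s['f']+[s['cx'],s['cy']]
E
python3 - <<'E'
from h import *
for n in('top','side'):
    s=snap(n,n+'0.png'); print(n,s['f'],s['cx'],s['cy'],-s['R'].T@s['t'],s['R'][2], (s['z_map']==0).mean())
    np.savez(n+'0.npz',W=cloud(s),img=s['img'])
print(readout.sense()); print(manip.tip_extent)
E
```

```text
pics
top 461.64710783184347 321.6816926229584 201.63221891125798 [0.49668456 0.05352291 1.18565818] [ 0.09122104  0.00806678 -0.995798  ] 0.00408984375
side 409.51381997260637 314.7424916166498 207.14129626264403 [ 0.38247633 -0.87663035  0.57336626] [ 0.23735172  0.8430759  -0.48258387] 0.0039921875
{'t': 0.1, 'q': array([ 9.74492949e-01,  5.28300575e-01,  1.43377796e+00, -2.49414255e-06,
        1.18139737e+00, -1.78481562e-01]), 'qd': array([-0.0002676 , -0.00138801, -0.00275974,  0.00024735, -0.00078582,
        0.00081038]), 'tau': array([ 1.62274505e-04, -4.43303955e+01, -1.78585500e+01, -2.22736471e-04,
        3.79515768e-03,  3.00828981e-05]), 'tcp_pos': array([0.25320534, 0.57071371, 0.23167489]), 'tool_rot': array([ 2.07394055e-01,  9.78257031e-01, -8.72284507e-04, -3.54655286e-04]), 'force': array([-0.00937554, -0.08653085, -0.86313321]), 'ft_torque': array([ 0.02047897,  0.04435373, -0.03200058]), 'gripper_force': 0.0, 'finger_gap': 1.0025436675947301}
0.025
```

View pics/top0.png

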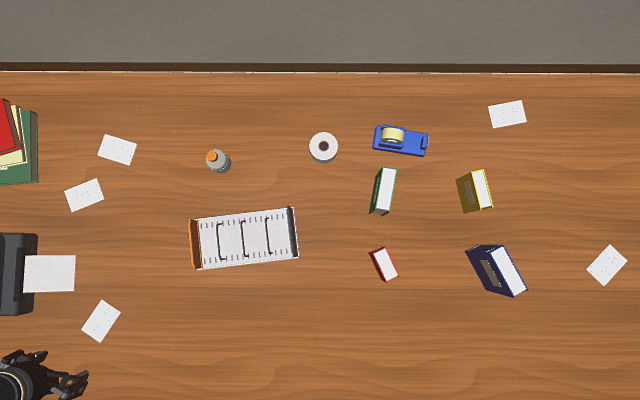

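View pics/side0.png

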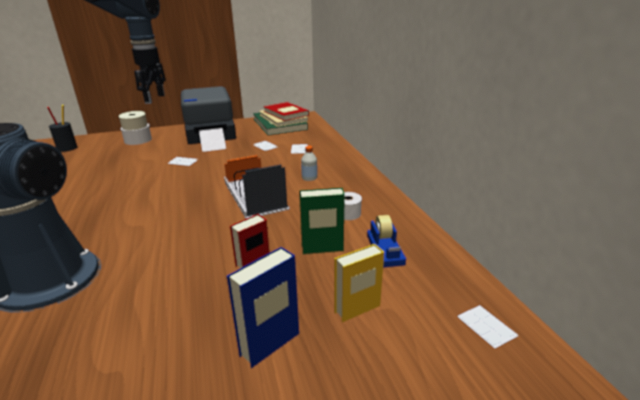

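The top view has image up = +x and image left = +y. It shows the rack at about (245,238) with the orange plate left (+y), and the books at red (384,264), green (384,190), yellow (475,190) and blue (497,270). The side view shows the same layout with all four books upright. Next I'll measure, and zoom in to find the spine ends.

```bash
cat >> h.py <<'E'
H=dict(red=.110,yellow=.132,green=.155,blue=.178)
DIM=dict(red=(75,34),yellow=(90,30),green=(100,34),blue=(110,36))
def toprect(W,img,zlo,zhi,box):
    m=(W[...,2]>zlo)&(W[...,2]<zhi)&(W[...,0]>box[0])&(W[...,0]<box[1])&(W[...,1]>box[2])&(W[...,1]<box[3])
    n,l,st,_=cv2.connectedComponentsWithStats(m.astype(np.uint8)); 
    k=1+np.argmax(st[1:,4]); m=l==k
    p=(W[m][:,:2]*1000).astype(np.float32)
    return m,cv2.minAreaRect(p),np.median(W[m][:,2])
E
python3 - <<'E'
from h import *
d=np.load('top0.npz');W=d['W'];img=d['img']
for n,(u,v) in dict(red=(384,264),yellow=(482,190),green=(386,190),blue=(508,270)).items():
    c=W[v,u]; h=H[n]
    m,r,z=toprect(W,img,h-.012,h+.012,(c[0]-.12,c[0]+.12,c[1]-.12,c[1]+.12))
    b=cv2.boxPoints(r); px=np.argwhere(m)
    print(n,c.round(3),r,z,px.min(0),px.max(0)); print(b.round(1).tolist())
print('desk z',np.nanmedian(W[300:390,300:600,2]))
for u,v in [(193,245),(293,230),(218,157),(323,135),(390,140),(410,150)]: print(u,v,W[v,u].round(3))
t=img[110:310,345:545][:,:,::-1]; cv2.imwrite('pics/c1.png',cv2.resize(t,(600,600),interpolation=cv2.INTER_CUBIC)); 
t=img[195:280,180:310][:,:,::-1]; cv2.imwrite('pics/c2.png',cv2.resize(t,(780,510),interpolation=cv2.INTER_CUBIC));
E
```

```text
red [ 0.451 -0.083  0.106] ((450.8001708984375, -86.40486145019531), (74.74993133544922, 34.54426193237305), 25.473186492919922) 0.10753164634842644 [247 372] [282 399]
[[409.6000061035156, -86.9000015258789], [424.5, -118.0999984741211], [492.0, -85.9000015258789], [477.1000061035156, -54.70000076293945]]
yellow [ 0.623 -0.306  0.13 ] ((625.2828369140625, -303.4671630859375), (89.60450744628906, 32.74753189086914), 13.601799964904785) 0.12945197265193914 [169 469] [209 492]
[[577.9000244140625, -298.1000061035156], [585.5999755859375, -329.8999938964844], [672.7000122070312, -308.79998779296875], [665.0, -277.0]]
green [ 0.618 -0.083  0.154] ((621.9785766601562, -81.8131332397461), (34.34886169433594, 100.21432495117188), 79.81283569335938) 0.15228008598054826 [166 374] [211 396]
[[569.5999755859375, -89.9000015258789], [668.2999877929688, -107.5999984741211], [674.2999877929688, -73.80000305175781], [575.7000122070312, -56.0]]
blue [ 0.444 -0.342  0.175] ((441.8793640136719, -341.546630859375), (110.65994262695312, 38.102783203125), 27.198026657104492) 0.175585419821604 [245 487] [297 528]
[[384.0, -349.8999938964844], [401.3999938964844, -383.79998779296875], [499.79998779296875, -333.20001220703125], [482.3999938964844, -299.29998779296875]]
desk z -0.0001971934478215649
193 245 [0.492 0.374 0.062]
293 230 [0.531 0.134 0.038]
218 157 [0.704 0.314 0.086]
323 135 [0.768 0.061 0.05 ]
390 140 [ 0.754 -0.105  0.062]
410 150 [ 0.737 -0.162  0.021]
```

View pics/c1.png

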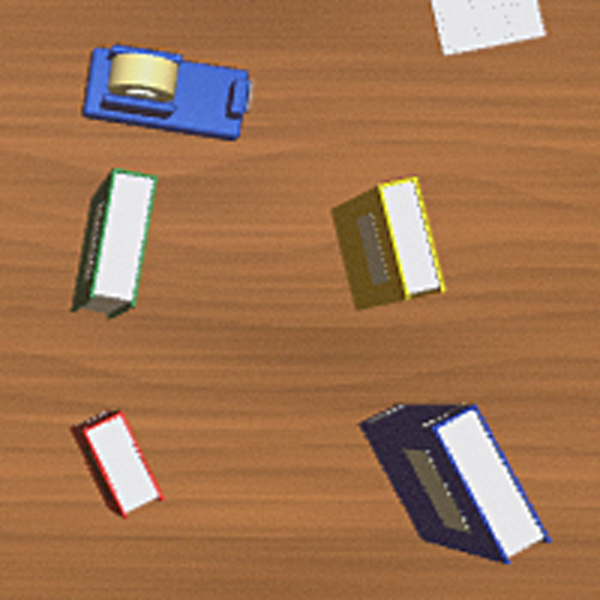

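View pics/c2.png

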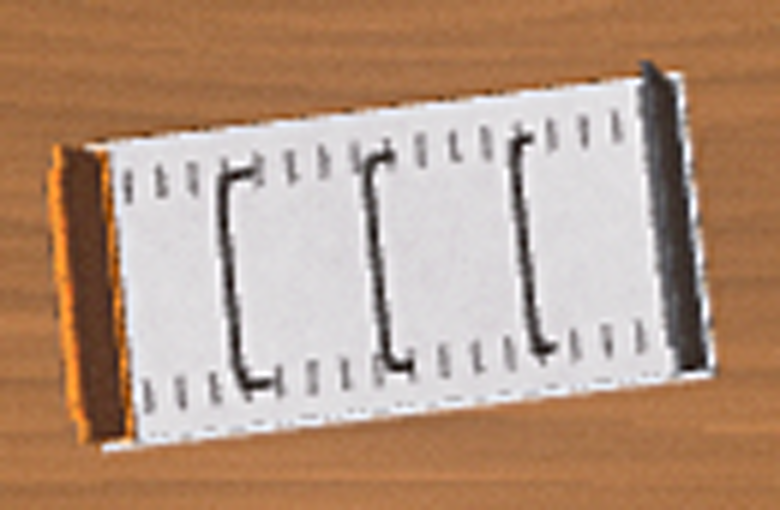

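Both ends of the crop are readable. Every top shows a coloured cover edge at its upper (+x) end and open pages at its lower end, so all four spines point roughly +x. The rack's black loops and front edge are clear, so I'll fit its pose next.

```bash
cat > rack.py <<'E'
from h import *
s=snap('top'); W=cloud(s); img=s['img'].astype(int)
Ci=-s['R'].T@s['t']
def cast(u,v,z):
    d=np.stack([(u-s['cx'])/s['f'],(v-s['cy'])/s['f'],np.ones_like(u,float)],-1)@s['R']
    return (Ci+d*((z-Ci[2])/d[...,2])[...,None])*1000
v,u=np.mgrid[:400,:640]
reg=(u>180)&(u<310)&(v>195)&(v<280)
white=reg&(img.min(2)>150)
# front edge: topmost white pixel per column (subpixel on blue channel), back edge
g=img[...,2].astype(float)
def edge(cols,up):
    out=[]
    for c in cols:
        r=np.where(white[:,c])[0]; r0=r.min() if up else r.max()
        st=-1 if up else 1
        rr=np.arange(r0-3*st,r0+5*st,st); val=g[rr,c]
        k=np.where((val[:-1]>=130)&(val[1:]<130))[0]
        if len(k): k=k[0]; out.append((c,rr[k]+st*(val[k]-130)/(val[k]-val[k+1])))
    return np.array(out)
for nm,up,z in (('front',1,.006),('back',0,.018)):
    e=edge(range(205,287),up); P=cast(e[:,0].astype(float),e[:,1],z)
    vx,vy,x0,y0=cv2.fitLine(P[:,:2].astype(np.float32),cv2.DIST_HUBER,0,.01,.01).ravel()
    if vy<0: vx,vy=-vx,-vy
    print(nm,'yaw',np.degrees(np.arctan2(-vx,vy)),'pt',x0,y0)
# loops: dark pixels interior
dark=reg&(img.max(2)<90)&(u>213)&(u<275)&(v>214)&(v<262)
n,l,st,_=cv2.connectedComponentsWithStats(dark.astype(np.uint8),connectivity=8)
for k in range(1,n):
    if st[k,4]>25:
        m=l==k; P=cast(u[m].astype(float),v[m].astype(float),.069)[:,:2].astype(np.float32)
        r=cv2.minAreaRect(P); print('loop',st[k],np.median(W[m][:,2]),r)
        # long straight bar: middle rows
        vv=v[m]; mid=(vv>st[k,1]+5)&(vv<st[k,1]+st[k,3]-6)
        f=cv2.fitLine(P[mid],cv2.DIST_HUBER,0,.01,.01).ravel(); print('  bar',np.degrees(np.arctan2(f[1],f[0])),f[2:],P.min(0),P.max(0))
# plates top from depth
for nm,zl,zh,a,b in (('low',.073,.09,185,215),('tall',.13,.15,280,305)):
    m=reg&(W[...,2]>zl)&(W[...,2]<zh)&(u>a)&(u<b); print(nm,m.sum(),cv2.minAreaRect((W[m][:,:2]*1000).astype(np.float32)) if m.sum()>3 else '')
m=reg&(W[...,2]>.06)&(W[...,2]<.08)&(u>213)&(u<280); print('looppts',m.sum(), np.nanmean(W[m],0))
E
python3 rack.py
```

```text
front yaw 7.398902 pt 576.0511 258.1832
back yaw 7.3072615 pt 445.27496 249.39711
low 113 ((495.37896728515625, 376.0491638183594), (98.48812103271484, 7.104698657989502), 7.792394638061523)
tall 125 ((525.5966186523438, 134.27784729003906), (114.5274429321289, 5.861244201660156), 7.486154556274414)
looppts 163 [0.50741882 0.25549316 0.06384707]
```

```bash
cat >> h.py <<'E'
BOOK=dict(red=(450.8,-86.4,25.5),yellow=(625.3,-303.5,13.6),green=(622.0,-81.8,-10.2),blue=(441.9,-341.5,27.2)) # centre mm, yaw of spine dir
RX,RY,RYAW=604.4,187.5,7.4   # front-edge x', centre y' in axes turned by RYAW
OFF=dict(red=91,yellow=30,green=-30,blue=-91)
def goal(n,dx=0,dy=0):
    a=np.radians(RYAW); ex=np.array([np.cos(a),np.sin(a)]); ey=np.array([-ex[1],ex[0]])
    p=(RX-DIM[n][0]/2+dx)*ex+(RY+OFF[n]+dy)*ey
    return p[0],p[1],RYAW
def delta(x,y,z,yaw):
    s=readout.sense(); r=R.from_quat(s['tool_rot'])
    t=R.from_euler('z',yaw,degrees=True)*R.from_matrix(np.diag([1,-1,-1]))
    d=r.inv().apply(np.array([x,y,z])-s['tcp_pos']*1000)
    print('turn',(r.inv()*t).as_rotvec(degrees=True).round(1),'shift',d.round(1),'| tcp',(s['tcp_pos']*1000).round(1),'F',s['force'].round(1),'gap',round(s['finger_gap']*85,1),'grip',s['gripper_force'],'t',round(s['t'],2))
E
python3 - <<'E'
from h import *
for n in BOOK: print(n,np.round(goal(n),1))
delta(450.8,-86.4,240,25.5)
E
```

```text
red [526.3 349.2   7.4]
yellow [526.7 287.7   7.4]
green [529.5 227.6   7.4]
blue [532.4 166.5   7.4]
turn [-1.000e-01  1.000e-01  1.306e+02] shift [-447.2 -520.5   -7.5] | tcp [253.2 570.8 231.7] F [ 0.8  0.3 -0. ] gap 84.9 grip 0.0 t 0.15
```

{"fn": "move_arm", "kwargs": {
  "rows": [
    [0,0,7,-22,-26,-2,0.1],
    [0,0,14,-45,-52,-3,0.1],
    [0,0,20,-68,-80,-4,0.1],
    [0,0,27,-92,-107,-5,0.1],
    [0,0,34,-116,-135,-5,0.1],
    [0,0,40,-140,-163,-5,0.1],
    [0,0,47,-163,-190,-6,0.1],
    [0,0,54,-187,-218,-6,0.1],
    [0,0,60,-210,-245,-6,0.1],
    [0,0,67,-234,-272,-7,0.1],
    [0,0,73,-255,-297,-7,0.1],
    [0,0,73,-255,-297,-7,0.1]
  ],
  "squeeze": 50
}}

```text
t: 1.15
tcp_pos: [0.3677, 0.1921, 0.2396]
tool_rot: [0.752, 0.66, -0.0, 0.001]
force: [-0.2, 0.8, 0.1]
finger_gap: 0.902
gripper_force: 0.0
```

```bash
python3 -c "
from h import *
delta(450.8,-86.4,240,25.5)"
```

```text
turn [ 0.1  0.1 57.1] shift [-2.654e+02  1.185e+02  2.000e-01] | tcp [367.7 192.1 239.6] F [-0.2  0.8  0.1] gap 76.7 grip 0.0 t 1.15
```

{"fn": "move_arm", "kwargs": {
  "rows": [
    [0,0,6,-28,12,0,0.1],
    [0,0,13,-58,26,0,0.1],
    [0,0,20,-90,40,0,0.1],
    [0,0,27,-125,56,0,0.1],
    [0,0,34,-160,71,0,0.1],
    [0,0,41,-195,87,0,0.1],
    [0,0,48,-228,102,0,0.1],
    [0,0,53,-250,112,0,0.1],
    [0,0,57,-265,118,0,0.1],
    [0,0,57,-265,118,0,0.1],
    [0,0,57,-265,118,0,0.1]
  ]
}}

```text
t: 2.07
tcp_pos: [0.4512, -0.081, 0.2392]
tool_rot: [0.974, 0.226, -0.0, -0.001]
force: [-0.3, 0.9, -0.5]
finger_gap: 0.9
gripper_force: 0.0
```

```bash
python3 -c "
from h import *
delta(450.8,-86.4,106,25.5)"
```

```text
turn [-0.1  0.   0.6] shift [ -2.7   4.9 133.2] | tcp [451.2 -81.  239.2] F [-0.3  0.9 -0.5] gap 76.5 grip 0.0 t 2.07
```

{"fn": "move_arm", "kwargs": {
  "rows": [
    [0,0,0,0,0,30,0.1],
    [0,0,0,0,0,65,0.1],
    [0,0,0,0,0,85,0.1],
    [0,0,0,0,0,85,0.1],
    [0,0,0,0,0,85,0.1],
    [0,0,0,0,0,85,0.1]
  ]
}}

```text
t: 2.57
tcp_pos: [0.4518, -0.0803, 0.1555]
tool_rot: [0.974, 0.226, 0.001, 0.0]
force: [-0.1, 0.3, 1.0]
finger_gap: 0.901
gripper_force: 0.0
```

```bash
python3 -c "
from h import *
delta(450.8,-86.4,106,25.5)"
```

```text
turn [ 0.1 -0.1  0.7] shift [-3.6  5.  49.5] | tcp [451.8 -80.3 155.5] F [-0.1  0.3  1. ] gap 76.6 grip 0.0 t 2.57
```

{"fn": "move_arm", "kwargs": {
  "rows": [
    [0,0,0.6,-3.6,5,2,0.1],
    [0,0,0.6,-3.6,5,15,0.1],
    [0,0,0.6,-3.6,5,35,0.1],
    [0,0,0.6,-3.6,5,48,0.1],
    [0,0,0.6,-3.6,5,49.5,0.1],
    [0,0,0.6,-3.6,5,49.5,0.3],
    [0,0,0.6,-3.6,5,49.5,0.5],
    [0,0,0.6,-3.6,5,49.5,0.7],
    [0,0,0.6,-3.6,5,49.5,0.8],
    [0,0,0.6,-3.6,5,49.5,0.8],
    [0,0,0.6,-3.6,5,49.5,0.8],
    [0,0,0.6,-3.6,5,49.5,0.8]
  ]
}}

```text
t: 3.57
tcp_pos: [0.4509, -0.0874, 0.1064]
tool_rot: [0.975, 0.221, 0.001, 0.001]
force: [-0.2, 0.4, 5.8]
finger_gap: 0.372
gripper_force: 49.0
```

```bash
python3 -c "
from h import *
delta(450.8,-86.4,280,25.5)
s=snap('side'); c=proj(s,[.45,-.086,.1]).astype(int); print(c)
t=s['img'][c[1]-60:c[1]+50,c[0]-70:c[0]+70,::-1]; cv2.imwrite('pics/g1.png',cv2.resize(t,None,fx=5,fy=5))"
```

```text
turn [ 0.1 -0.1 -0. ] shift [   0.6   -0.6 -173.6] | tcp [450.9 -87.4 106.4] F [-0.2  0.4  5.8] gap 31.6 grip 49.04345512390137 t 3.57
[248 226]
```

View pics/g1.png

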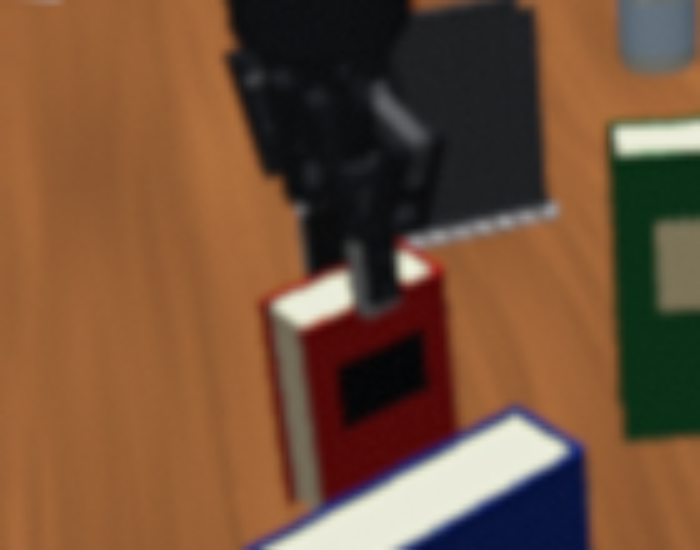

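The picture shows the fingers on the red book, with the cream fore-edge on the left (-x) at about (290,420). The fingertip ends near (375,312), just below the cover's top edge, so the overlap looks small. I'll measure it from depth.

```bash
python3 -c "
from h import *
s=snap('side'); W=cloud(s); img=s['img']
c=proj(s,[.45,-.086,.1]).astype(int)
for v in range(c[1]-16,c[1]+10):
  print(v,[('%d,%d,%d'%tuple((W[v,u]*1000).round()), int(img[v,u].max()), int(img[v,u,0])-int(img[v,u,1])) for u in (251,253,255)])"
```

```text
210 [('456,-129,163', 18, -1), ('459,-136,166', 15, -1), ('463,-140,167', 16, -2)]
211 [('456,-129,160', 19, -1), ('459,-137,164', 19, -1), ('463,-139,165', 17, -1)]
212 [('455,-132,160', 18, 0), ('459,-135,160', 18, -2), ('463,-140,163', 14, -1)]
213 [('455,-133,158', 16, -1), ('458,-139,160', 17, 0), ('462,-139,160', 15, 0)]
214 [('456,-116,146', 20, 0), ('459,-136,156', 15, -1), ('463,-136,156', 13, 1)]
215 [('456,-116,144', 23, -1), ('458,-137,155', 16, -1), ('465,-115,142', 17, 1)]
216 [('456,-118,142', 26, 0), ('460,-117,141', 17, 0), ('465,-113,138', 20, 0)]
217 [('456,-118,140', 28, -1), ('460,-117,139', 20, -1), ('464,-115,137', 21, -1)]
218 [('456,-115,136', 31, 0), ('460,-115,135', 18, -1), ('464,-114,134', 19, -1)]
219 [('455,-115,133', 33, 0), ('459,-116,133', 17, 0), ('464,-117,133', 15, -2)]
220 [('455,-115,131', 37, 0), ('459,-117,131', 17, -1), ('464,-115,130', 14, -1)]
221 [('455,-117,130', 42, 0), ('459,-117,129', 16, 0), ('463,-115,127', 15, -1)]
222 [('455,-114,125', 45, -1), ('459,-117,127', 17, -1), ('463,-113,123', 17, -2)]
223 [('454,-114,123', 48, -2), ('458
[... 317 characters left out ...]
, 1), ('458,-116,113', 56, 7), ('463,-108,108', 69, 27)]
228 [('454,-111,109', 75, 13), ('458,-112,109', 75, 24), ('463,-101,101', 79, 51)]
229 [('453,-112,107', 79, 38), ('458,-106,102', 80, 49), ('463,-102,99', 83, 69)]
230 [('454,-107,101', 81, 63), ('458,-103,98', 82, 67), ('463,-99,95', 82, 74)]
231 [('453,-106,98', 82, 74), ('458,-104,96', 81, 74), ('463,-99,92', 82, 76)]
232 [('453,-106,96', 81, 75), ('458,-105,94', 82, 74), ('462,-102,91', 81, 74)]
233 [('453,-107,94', 82, 75), ('457,-106,92', 81, 73), ('462,-104,90', 79, 70)]
234 [('452,-108,92', 80, 73), ('457,-103,88', 77, 70), ('462,-103,87', 60, 53)]
235 [('453,-104,87', 71, 63), ('457,-106,87', 59, 52), ('461,-102,84', 34, 26)]
```

```bash
python3 -c "
from h import *
print([ (a,getattr(manip,a)) for a in dir(manip) if a[0]!='_'])
s=snap('top'); W=cloud(s); 
for h in (.08,.1,.12): print(proj(s,[.4509,-.0874,h]))
# check the side calibration against the known red top height
d=np.load('side0.npz')
W=d['W']; i=d['img'].astype(int); m=(i.min(2)>180)&(abs(W[...,0]-.45)<.05)&(abs(W[...,1]+.086)<.05)&(W[...,2]>.08); print('red top in side',m.sum(),np.median(W[m],0), np.percentile(W[m][:,2],[5,95]))
"
```

```text
[('PlanningError', <class 'station.PlanningError'>), ('tip_extent', 0.025)]
[384.36648737 263.76051923]
[385.4632854  264.12732149]
[386.60145946 264.50796114]
red top in side 145 [ 0.44947438 -0.08545135  0.10787084] [0.10631538 0.10919436]
```

{"fn": "move_arm", "kwargs": {
  "rows": [
    [0,0,0,0,0,0,0.5],
    [0,0,0,0,0,0,0.4],
    [0,0,0,0,0,0,0.3],
    [0,0,0,0,0,0,0.3],
    [0,0,0,0.6,-0.6,8,0.3],
    [0,0,0,0.6,-0.6,19,0.3],
    [0,0,0,0.6,-0.6,20,0.3],
    [0,0,0,0.6,-0.6,20,0.5],
    [0,0,0,0.6,-0.6,20,0.7],
    [0,0,0,0.6,-0.6,20,0.8],
    [0,0,0,0.6,-0.6,20,0.8],
    [0,0,0,0.6,-0.6,20,0.8]
  ]
}}

```text
t: 4.72
tcp_pos: [0.4504, -0.0862, 0.0851]
tool_rot: [0.975, 0.22, -0.0, -0.0]
force: [-0.6, 0.3, -1.5]
finger_gap: 0.388
gripper_force: 49.8
```

```bash
python3 -c "
from h import *
delta(450.8,-86.4,280,25.5)
s=snap('side'); W=cloud(s); img=s['img']; c=proj(s,[.45,-.086,.1]).astype(int)
for v in range(224,246,2):
  print(v,[('%d,%d,%d'%tuple((W[v,u]*1000).round()), int(img[v,u].max()), int(img[v,u,0])-int(img[v,u,1])) for u in (251,253,255)])
t=s['img'][c[1]-60:c[1]+50,c[0]-70:c[0]+70,::-1]; cv2.imwrite('pics/g2.png',cv2.resize(t,None,fx=5,fy=5))"
```

```text
turn [-0.  0. -0.] shift [   0.3    0.3 -194.9] | tcp [450.4 -86.2  85.1] F [-0.6  0.3 -1.5] gap 33.0 grip 49.815654158592224 t 4.72
224 [('454,-112,119', 40, 0), ('458,-116,121', 16, 0), ('463,-115,119', 19, -1)]
226 [('454,-112,114', 48, -1), ('458,-117,116', 16, -1), ('462,-113,114', 23, -1)]
228 [('453,-112,110', 54, -1), ('457,-117,112', 18, -1), ('462,-117,111', 19, 0)]
230 [('453,-111,104', 59, -1), ('457,-116,106', 21, -1), ('461,-116,105', 19, 0)]
232 [('453,-112,100', 67, -1), ('456,-117,102', 23, 0), ('461,-116,100', 20, -1)]
234 [('452,-112,94', 72, -1), ('456,-117,96', 32, 0), ('460,-115,95', 34, 0)]Traceback (most recent call last):
  File "<string>", line 6, in <module>
    print(v,[('%d,%d,%d'%tuple((W[v,u]*1000).round()), int(img[v,u].max()), int(img[v,u,0])-int(img[v,u,1])) for u in (251,253,255)])
              ~~~~~~~~~~^~~~~~~~~~~~~~~~~~~~~~~~~~~~~
ValueError: cannot convert float NaN to integer
```

{"fn": "move_arm", "kwargs": {
  "rows": [
    [0,0,0,0,0,-3,0.8],
    [0,0,0,0,0,-12,0.8],
    [0,0,0,0,0,-28,0.8],
    [0,0,0,0,0,-50,0.8],
    [0,0,0,0,0,-75,0.8],
    [0,0,0,0,0,-100,0.8],
    [0,0,0,0,0,-125,0.8],
    [0,0,0,0,0,-145,0.8],
    [0,0,0,0,0,-158,0.8],
    [0,0,0,0,0,-165,0.8],
    [0,0,0,0,0,-165,0.8],
    [0,0,0,0,0,-165,0.8]
  ]
}}

```text
t: 5.77
tcp_pos: [0.4501, -0.0861, 0.2501]
tool_rot: [0.975, 0.22, 0.0, 0.0]
force: [0.2, 0.6, -2.5]
finger_gap: 0.39
gripper_force: 50.1
```

```bash
python3 -c "
from h import *
delta(526.3,349.2,250,7.4)
s=snap('side'); c=proj(s,[.45,-.086,.22]).astype(int)
t=s['img'][c[1]-50:c[1]+65,c[0]-70:c[0]+70,::-1]; cv2.imwrite('pics/g2.png',cv2.resize(t,None,fx=5,fy=5))"
```

```text
turn [ 0.  -0.  18.1] shift [ 2.560e+02 -3.602e+02  1.000e-01] | tcp [450.1 -86.1 250.1] F [ 0.2  0.6 -2.5] gap 33.1 grip 50.11239409446716 t 5.77
```

View pics/g2.png

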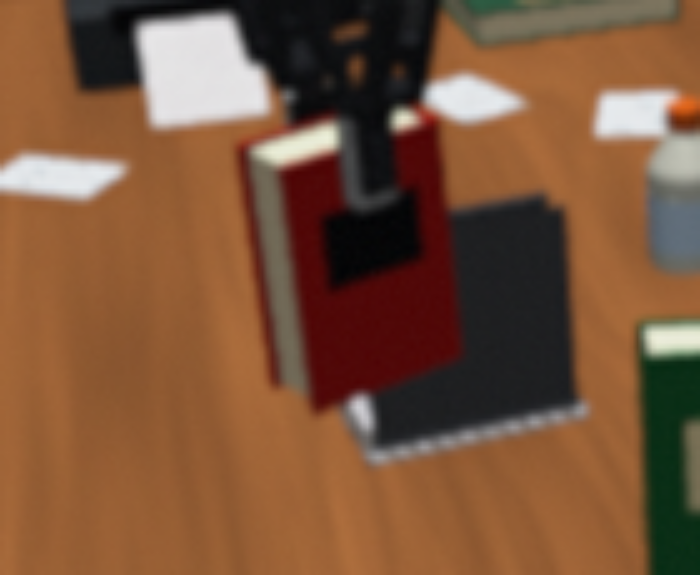

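The red book is held upright, with its top near (340,140), the fingertip near (375,200) and fore-edge at left. I'll carry it to the first bay.

{"fn": "move_arm", "kwargs": {
  "rows": [
    [0,0,1,8,-11,0,0.8],
    [0,0,2,22,-31,0,0.8],
    [0,0,3,40,-56,0,0.8],
    [0,0,5,60,-85,0,0.8],
    [0,0,7,82,-116,0,0.8],
    [0,0,9,105,-148,0,0.8],
    [0,0,11,128,-180,0,0.8],
    [0,0,13,151,-212,0,0.8],
    [0,0,15,172,-242,0,0.8],
    [0,0,17,189,-266,0,0.8],
    [0,0,18,200,-282,0,0.8],
    [0,0,18,204,-287,0,0.8]
  ]
}}

```text
t: 6.82
tcp_pos: [0.5106, 0.2635, 0.2481]
tool_rot: [0.998, 0.066, -0.001, -0.0]
force: [-0.2, 0.0, -2.6]
finger_gap: 0.392
gripper_force: 50.2
```

{"fn": "move_arm", "kwargs": {
  "rows": [
    [0,0,0,4,-9,0,0.8],
    [0,0,0,12,-26,0,0.8],
    [0,0,0,20,-46,0,0.8],
    [0,0,0,26,-62,0,0.8],
    [0,0,0,29,-71,0,0.8],
    [0,0,0,29,-71,0,0.8],
    [0,0,0,29,-71,0,0.8],
    [0,0,0,29,-71,0,0.8]
  ]
}}

```text
t: 7.48
tcp_pos: [0.5304, 0.3333, 0.2495]
tool_rot: [0.998, 0.065, -0.001, 0.001]
force: [-0.0, -0.0, -2.1]
finger_gap: 0.388
gripper_force: 50.3
```

```bash
python3 -c "
from h import *
delta(526.3,349.2,150,7.4)"
```

```text
turn [0.1 0.1 0. ] shift [ -1.8 -16.4  99.5] | tcp [530.4 333.3 249.5] F [-0.  -0.  -2.1] gap 32.9 grip 50.32876968383789 t 7.48
```

{"fn": "move_arm", "kwargs": {
  "rows": [
    [0,0,0,-1,-8,0,0.8],
    [0,0,0,-1.8,-16.4,0,0.8],
    [0,0,0,-1.8,-16.4,0,0.8],
    [0,0,0,-1.8,-16.4,10,0.8],
    [0,0,0,-1.8,-16.4,30,0.8],
    [0,0,0,-1.8,-16.4,50,0.8],
    [0,0,0,-1.8,-16.4,70,0.8],
    [0,0,0,-1.8,-16.4,90,0.8],
    [0,0,0,-1.8,-16.4,110,0.8],
    [0,0,0,-1.8,-16.4,125,0.8],
    [0,0,0,-1.8,-16.4,130,0.8],
    [0,0,0,-1.8,-16.4,130,0.8]
  ]
}}

```text
t: 8.48
tcp_pos: [0.5256, 0.35, 0.1179]
tool_rot: [0.998, 0.065, -0.002, 0.001]
force: [0.2, 0.0, -2.1]
finger_gap: 0.385
gripper_force: 50.2
```

```bash
python3 -c "
from h import *
delta(526.3,349.2,91.1,7.4)
s=snap('top','t3.png'); 
t=s['img'][190:285,150:310,::-1]; cv2.imwrite('pics/g3.png',cv2.resize(t,None,fx=5,fy=5))"
```

```text
turn [0.1 0.2 0.1] shift [ 0.7  0.9 26.8] | tcp [525.6 350.  117.9] F [ 0.2  0.  -2.1] gap 32.7 grip 50.23746728897095 t 8.48
```

View pics/g3.png

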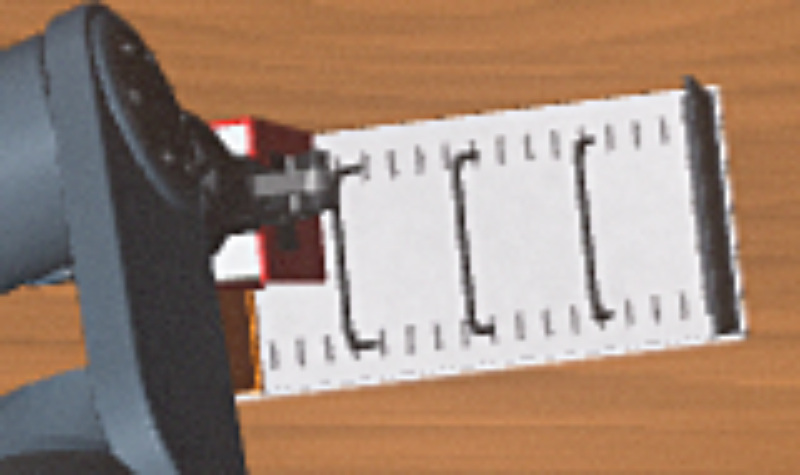

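The book is between the orange plate and the first loop, with its spine edge near (285,125), close to the tray's front line. I'll lower it gently.

{"fn": "move_arm", "kwargs": {
  "rows": [
    [0,0,0,0.7,0.9,5,0.8],
    [0,0,0,0.7,0.9,12,0.8],
    [0,0,0,0.7,0.9,18,0.8],
    [0,0,0,0.7,0.9,22,0.8],
    [0,0,0,0.7,0.9,24,0.8],
    [0,0,0,0.7,0.9,25,0.8],
    [0,0,0,0.7,0.9,25.5,0.8],
    [0,0,0,0.7,0.9,26,0.8],
    [0,0,0,0.7,0.9,26.5,0.8],
    [0,0,0,0.7,0.9,26.5,0.8]
  ]
}}

```text
t: 9.37
tcp_pos: [0.5278, 0.35, 0.0936]
tool_rot: [0.998, 0.065, 0.0, -0.0]
force: [-0.1, -0.2, -1.9]
finger_gap: 0.39
gripper_force: 50.3
```

```bash
cat > spine.py <<'E'
# side-view check of spine flushness is not possible; measure top rectangle in rack axes from the top view
from h import *
import sys
s=snap('top'); W=cloud(s)*1000
a=np.radians(RYAW); ex=np.array([np.cos(a),np.sin(a)]); ey=np.array([-ex[1],ex[0]])
img=s['img'].astype(int)
for n in sys.argv[1:]:
    X=W[...,:2]@ex; Y=W[...,:2]@ey; h=H[n]*1000+6
    m=(abs(W[...,2]-h+2)<7)&(abs(Y-RY-OFF[n])<27)&(X<RX+25)&(X>RX-135)&(img.max(2)>60)
    m=cv2.morphologyEx(m.astype(np.uint8),cv2.MORPH_OPEN,np.ones((2,2)))>0
    P=np.stack([X[m]-RX,Y[m]-RY-OFF[n]],1).astype(np.float32)
    print(n,m.sum(),'x',P[:,0].min(),np.percentile(P[:,0],[2,98]).round(1),P[:,0].max(),'y',np.percentile(P[:,1],[2,98]).round(1),'z',np.median(W[m][:,2]).round(1),cv2.minAreaRect(P))
E
python3 -c "
from h import *
delta(526.3,349.2,91.1,7.4)"; python3 spine.py red
```

```text
turn [-0.  -0.   0.1] shift [-1.6  0.6  2.5] | tcp [527.8 350.   93.6] F [-0.1 -0.2 -1.9] gap 33.2 grip 50.251779556274414 t 9.37
red 125 x nan [nan nan] nan y [nan nan] z nan ((-41.256202697753906, -12.482795715332031), (27.99471664428711, 76.12470245361328), 65.77873229980469)
```

```bash
sed -i "s/W=cloud(s)\*1000/W=np.nan_to_num(cloud(s))*1000/" spine.py; python3 spine.py red
```

```text
red 127 x -71.38353 [-70.2  -1.7] -1.0291554 y [-19.3  15.3] z 115.3 ((-37.94550323486328, -8.436080932617188), (31.49163818359375, 75.13526153564453), 74.8324966430664)
```

{"fn": "move_arm", "kwargs": {
  "rows": [
    [0,0,0,-0.5,0.5,0.5,0.8],
    [0,0,0,-1,0.5,1,0.8],
    [0,0,0,-1.5,0.5,1.5,0.8],
    [0,0,0,-1.5,0.5,2,0.8],
    [0,0,0,-1.5,0.5,2,0.8]
  ]
}}

```text
t: 9.88
tcp_pos: [0.5261, 0.3492, 0.0914]
tool_rot: [0.998, 0.065, -0.0, 0.0]
force: [0.8, 1.1, -1.5]
finger_gap: 0.38
gripper_force: 50.3
```

```bash
python3 -c "
from h import *
delta(526.3,349.2,91.1,7.4)"; python3 spine.py red
```

```text
turn [0.  0.  0.1] shift [0.2 0.1 0.3] | tcp [526.1 349.2  91.4] F [ 0.8  1.1 -1.5] gap 32.3 grip 50.25155246257782 t 9.88
red 124 x -74.180305 [-73.9  -3.5] -2.8774266 y [-20.7   9.2] z 112.5 ((-38.632408142089844, -5.832426071166992), (33.52092742919922, 73.61077117919922), 82.1122055053711)
```

{"fn": "move_arm", "kwargs": {
  "rows": [
    [0,0,0,1,0,0,0.8],
    [0,0,0,1,0,0.5,0.8],
    [0,0,0,1,0,1,0.8],
    [0,0,0,1,0,1,0.8],
    [0,0,0,1,0,1,0.8]
  ]
}}

```text
t: 10.35
tcp_pos: [0.5278, 0.3495, 0.0911]
tool_rot: [0.998, 0.065, 0.001, -0.0]
force: [0.1, -0.7, 1.7]
finger_gap: 0.387
gripper_force: 50.7
```

```bash
python3 -c "
from h import *
delta(526.3,349.2,91.1,7.4)"; python3 spine.py red
```

```text
turn [-0.  -0.1  0.1] shift [-1.5  0.1 -0. ] | tcp [527.8 349.5  91.1] F [ 0.1 -0.7  1.7] gap 32.9 grip 50.73379397392273 t 10.35
red 124 x -604.4 [-71.1  -2.1] -1.2812587 y [-20.6  14.8] z 112.5 ((-311.5119934082031, -120.33549499511719), (663.2572021484375, 57.33796691894531), 23.428911209106445)
```

{"fn": "move_arm", "kwargs": {
  "rows": [
    [0,0,0,0,0,0,0.6],
    [0,0,0,0,0,0,0.52],
    [0,0,0,0,0,0,0.46],
    [0,0,0,0,0,0,0.46],
    [0,0,0,0,0,-3,0.46],
    [0,0,0,0,0,-15,0.46],
    [0,0,0,0,0,-40,0.46],
    [0,0,0,0,0,-75,0.4],
    [0,0,0,0,0,-110,0.3],
    [0,0,0,0,0,-140,0.2],
    [0,0,0,0,0,-155,0.2],
    [0,0,0,0,0,-160,0.2]
  ]
}}

```text
t: 11.4
tcp_pos: [0.5291, 0.3503, 0.2558]
tool_rot: [0.998, 0.065, 0.004, -0.002]
force: [0.3, 0.8, 0.4]
finger_gap: 0.799
gripper_force: 0.0
```

```bash
python3 -c "
from h import *
delta(625.3,-303.5,260,13.6)"; python3 spine.py red
```

```text
turn [-0.1 -0.5 -6.1] shift [ 10.4 660.8  -5.8] | tcp [529.1 350.3 255.8] F [0.3 0.8 0.4] gap 67.9 grip 0.0 t 11.4
red 271 x -604.4 [-72.2  -3.9] -0.7439078 y [-17.7  15. ] z 112.4 ((-314.6622619628906, -115.02470397949219), (656.9934692382812, 105.11015319824219), 20.34295654296875)
```

{"fn": "move_arm", "kwargs": {
  "rows": [
    [0,0,0,0,20,-2,0.2],
    [0,0,0,0,55,-4,0.2],
    [0,0,-1,2,95,-5,0.2],
    [0,0,-1,2,136,-5,0.2],
    [0,0,-2,3,177,-5,0.2],
    [0,0,-2,3,218,-5,0.2],
    [0,0,-3,4,259,-5,0.2],
    [0,0,-3,5,300,-5,0.2],
    [0,0,-4,5,341,-5,0.2],
    [0,0,-4,6,380,-5,0.2],
    [0,0,-5,7,405,-5,0.2],
    [0,0,-5,7,415,-5,0.2]
  ]
}}

```text
t: 12.45
tcp_pos: [0.5879, -0.0651, 0.254]
tool_rot: [0.994, 0.107, -0.001, 0.0]
force: [0.3, 0.3, 0.3]
finger_gap: 0.802
gripper_force: 0.0
```

{"fn": "move_arm", "kwargs": {
  "rows": [
    [0,0,0,8,20,0,0.2],
    [0,0,0,16,55,0,0.2],
    [0,0,0,20,95,0,0.2],
    [0,0,0,22,135,0,0.2],
    [0,0,-1,24,175,0,0.2],
    [0,0,-1,26,210,0,0.2],
    [0,0,-1,26,235,0,0.2],
    [0,0,-1,26,245,0,0.2],
    [0,0,-1,26,245,0,0.2],
    [0,0,-1,26,245,0,0.2],
    [0,0,-1,26,245,0,0.2]
  ]
}}

```text
t: 13.37
tcp_pos: [0.6659, -0.292, 0.255]
tool_rot: [0.993, 0.118, -0.001, -0.001]
force: [-0.4, 0.4, -0.7]
finger_gap: 0.802
gripper_force: 0.0
```

```bash
python3 spine.py red; python3 -c "
from h import *
delta(625.3,-303.5,101,13.6)
s=snap('top'); W=cloud(s); img=s['img']
for n in ('green','blue'):
  b=BOOK[n]; h=H[n]; x,y=b[0]/1e3,b[1]/1e3
  print(n,toprect(W,img,h-.012,h+.012,(x-.12,x+.12,y-.12,y+.12))[1])
t=s['img'][190:285,150:310,::-1]; cv2.imwrite('pics/g4.png',cv2.resize(t,None,fx=5,fy=5))"
```

```text
red 474 x -604.4 [-71.3  -2.8] -0.82426655 y [-17.4  15.1] z 112.7 ((-311.8569030761719, -112.36521911621094), (668.9592895507812, 72.2669677734375), 23.42648696899414)
turn [-0.1  0.  -0. ] shift [-42.3   1.9 154.4] | tcp [ 666.1 -292.   255.4] F [ 0.6  0.4 -0.2] gap 68.3 grip 0.0 t 13.42
green ((621.9323120117188, -81.72557067871094), (34.501136779785156, 100.17037963867188), 79.87576293945312)Traceback (most recent call last):
  File "<string>", line 7, in <module>
    print(n,toprect(W,img,h-.012,h+.012,(x-.12,x+.12,y-.12,y+.12))[1])
            ~~~~~~~^^^^^^^^^^^^^^^^^^^^^^^^^^^^^^^^^^^^^^^^^^^^^^^
  File "h.py", line 22, in toprect
    k=1+np.argmax(st[1:,4]); m=l==k
        ~~~~~~~~~^^^^^^^^^^
    return _wrapfunc(a, 'argmax', axis=axis, out=out, **kwds)
    return bound(*args, **kwds)
ValueError: attempt to get argmax of an empty sequence
```

{"fn": "move_arm", "kwargs": {
  "rows": [
    [0,0,0,-20,1,0,0.3],
    [0,0,0,-42.3,1.9,0,0.3],
    [0,0,0,-42.3,1.9,15,0.3],
    [0,0,0,-42.3,1.9,40,0.3],
    [0,0,0,-42.3,1.9,70,0.3],
    [0,0,0,-42.3,1.9,90,0.3],
    [0,0,0,-42.3,1.9,95,0.3],
    [0,0,0,-42.3,1.9,95,0.3]
  ]
}}

```text
t: 14.13
tcp_pos: [0.6248, -0.3045, 0.1589]
tool_rot: [0.993, 0.118, -0.002, -0.001]
force: [0.1, -0.6, 0.1]
finger_gap: 0.697
gripper_force: 0.0
```

```bash
python3 -c "
from h import *
delta(625.3,-303.5,101,13.6)"
```

```text
turn [-0.2  0.2 -0.1] shift [ 0.9 -0.7 57.9] | tcp [ 624.8 -304.5  158.9] F [ 0.1 -0.6  0.1] gap 59.2 grip 0.0 t 14.13
```

{"fn": "move_arm", "kwargs": {
  "rows": [
    [0,0,0,0.5,-0.7,10,0.3],
    [0,0,0,0.5,-0.7,30,0.3],
    [0,0,0,0.5,-0.7,48,0.3],
    [0,0,0,0.5,-0.7,57,0.3],
    [0,0,0,0.5,-0.7,58,0.3],
    [0,0,0,0.5,-0.7,58,0.4],
    [0,0,0,0.5,-0.7,58,0.55],
    [0,0,0,0.5,-0.7,58,0.7],
    [0,0,0,0.5,-0.7,58,0.85],
    [0,0,0,0.5,-0.7,58,0.85],
    [0,0,0,0.5,-0.7,58,0.85],
    [0,0,0,0.5,-0.7,58,0.85]
  ]
}}

```text
t: 15.13
tcp_pos: [0.6271, -0.3062, 0.1043]
tool_rot: [0.993, 0.117, 0.001, 0.001]
force: [0.6, 1.1, 5.1]
finger_gap: 0.343
gripper_force: 50.7
```

```bash
python3 -c "
from h import *
delta(625.3,-303.5,101,13.6)
s=snap('side'); c=proj(s,[.625,-.303,.1]).astype(int)
t=s['img'][c[1]-70:c[1]+50,c[0]-70:c[0]+70,::-1]; cv2.imwrite('pics/g4.png',cv2.resize(t,None,fx=4,fy=4))"
```

```text
turn [ 0.1 -0.1 -0.1] shift [-1.1 -3.   3.3] | tcp [ 627.1 -306.2  104.3] F [0.6 1.1 5.1] gap 29.2 grip 50.738561153411865 t 15.13
```

View pics/g4.png

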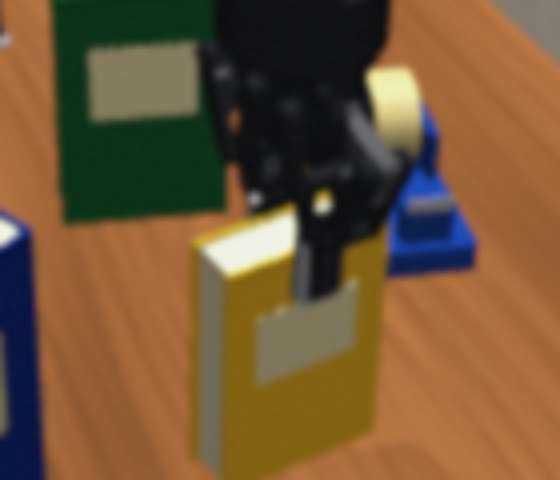

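The yellow book is gripped near its centre, with the fingertip at about (320,300) and the fore-edge on the left at (205,360). I'll lift and carry it.

{"fn": "move_arm", "kwargs": {
  "rows": [
    [0,0,0,0,0,-3,0.85],
    [0,0,0,0,0,-12,0.85],
    [0,0,0,0,0,-28,0.85],
    [0,0,0,0,0,-50,0.85],
    [0,0,0,0,0,-75,0.85],
    [0,0,0,0,0,-100,0.85],
    [0,0,0,0,0,-125,0.85],
    [0,0,0,0,0,-148,0.85],
    [0,0,0,0,0,-165,0.85],
    [0,0,0,0,0,-175,0.85],
    [0,0,0,0,0,-178,0.85],
    [0,0,0,0,0,-178,0.85]
  ]
}}

```text
t: 16.18
tcp_pos: [0.6258, -0.3057, 0.2807]
tool_rot: [0.993, 0.117, 0.0, 0.0]
force: [0.0, 0.5, -2.6]
finger_gap: 0.346
gripper_force: 49.8
```

```bash
python3 -c "
from h import *
delta(526.7,287.7,279,7.4)"
```

```text
turn [ 0.  -0.   6.1] shift [  41.7 -600.2    1.6] | tcp [ 625.8 -305.7  280.7] F [ 0.   0.5 -2.6] gap 29.4 grip 49.79543924331665 t 16.18
```

{"fn": "move_arm", "kwargs": {
  "rows": [
    [0,0,0,1,-12,0,0.85],
    [0,0,1,2,-35,0,0.85],
    [0,0,1,4,-68,0,0.85],
    [0,0,2,7,-106,0,0.85],
    [0,0,2,10,-145,0,0.85],
    [0,0,3,13,-185,0,0.85],
    [0,0,3,16,-225,0,0.85],
    [0,0,4,18,-265,0,0.85],
    [0,0,4,21,-303,0,0.85],
    [0,0,5,23,-335,0,0.85],
    [0,0,5,25,-358,0,0.85],
    [0,0,6,26,-370,0,0.85]
  ]
}}

```text
t: 17.18
tcp_pos: [0.5621, 0.0644, 0.2788]
tool_rot: [0.998, 0.067, -0.002, -0.001]
force: [0.6, 0.9, -2.6]
finger_gap: 0.344
gripper_force: 50.0
```

{"fn": "move_arm", "kwargs": {
  "rows": [
    [0,0,0,-1,-16,0,0.85],
    [0,0,0,-3,-45,0,0.85],
    [0,0,0,-5,-82,0,0.85],
    [0,0,0,-7,-120,0,0.85],
    [0,0,0,-9,-158,0,0.85],
    [0,0,0,-11,-190,0,0.85],
    [0,0,0,-12,-212,0,0.85],
    [0,0,0,-13,-222,0,0.85],
    [0,0,0,-13,-222,0,0.85],
    [0,0,0,-13,-222,0,0.85]
  ]
}}

```text
t: 18.02
tcp_pos: [0.5225, 0.2782, 0.2794]
tool_rot: [0.998, 0.066, -0.001, 0.001]
force: [-0.9, 0.0, -2.9]
finger_gap: 0.34
gripper_force: 50.2
```

```bash
python3 -c "
from h import *
delta(526.7,287.7,130,7.4)"
```

```text
turn [0.1 0.1 0.1] shift [  5.8  -9.  149.4] | tcp [522.5 278.2 279.4] F [-0.9  0.  -2.9] gap 28.9 grip 50.22215187549591 t 18.02
```

{"fn": "move_arm", "kwargs": {
  "rows": [
    [0,0,0,3,-5,0,0.85],
    [0,0,0,6,-9,0,0.85],
    [0,0,0,6,-9,5,0.85],
    [0,0,0,6,-9,20,0.85],
    [0,0,0,6,-9,40,0.85],
    [0,0,0,6,-9,62,0.85],
    [0,0,0,6,-9,85,0.85],
    [0,0,0,6,-9,108,0.85],
    [0,0,0,6,-9,128,0.85],
    [0,0,0,6,-9,143,0.85],
    [0,0,0,6,-9,150,0.85],
    [0,0,0,6,-9,150,0.85]
  ]
}}

```text
t: 19.02
tcp_pos: [0.5274, 0.2872, 0.1285]
tool_rot: [0.998, 0.065, -0.002, 0.001]
force: [0.6, -0.2, -2.6]
finger_gap: 0.341
gripper_force: 50.1
```

{"fn": "move_arm", "kwargs": {
  "rows": [
    [0,0,0,0,0,5,0.85],
    [0,0,0,0,0,10,0.85],
    [0,0,0,0,0,14,0.85],
    [0,0,0,0,0,16,0.85],
    [0,0,0,0,0,17,0.85],
    [0,0,0,0,0,17,0.85],
    [0,0,0,0,0,17,0.85]
  ]
}}

```text
t: 19.6
tcp_pos: [0.5284, 0.2884, 0.1138]
tool_rot: [0.998, 0.065, 0.0, -0.0]
force: [0.5, 0.5, -2.9]
finger_gap: 0.34
gripper_force: 50.2
```

```bash
python3 -c "
from h import *
delta(526.7,287.7,109,7.4)"; python3 spine.py red yellow
```

```text
turn [-0.  -0.   0.1] shift [-1.7  0.5  4.8] | tcp [528.4 288.4 113.8] F [ 0.5  0.5 -2.9] gap 28.9 grip 50.23009121417999 t 19.6Traceback (most recent call last):
  File "spine.py", line 12, in <module>
    print(n,m.sum(),'x',P[:,0].min(),np.percentile(P[:,0],[2,98]).round(1),P[:,0].max(),'y',np.percentile(P[:,1],[2,98]).round(1),'z',np.median(W[m][:,2]).round(1),cv2.minAreaRect(P))
                        ~~~~~~~~~~^^
    return umr_minimum(a, axis, None, out, keepdims, initial, where)
ValueError: zero-size array to reduction operation minimum which has no identity
```

```bash
python3 spine.py yellow
```

```text
yellow 70 x -604.4 [-88.5  -2.9] -2.2651088 y [-14.5   4.2] z 136.9 ((-310.6556396484375, -90.07405090332031), (638.1380615234375, 53.59427261352539), 18.650402069091797)
```

{"fn": "move_arm", "kwargs": {
  "rows": [
    [0,0,0,0,0.3,1.5,0.85],
    [0,0,0,0,0.3,3,0.85],
    [0,0,0,0,0.3,4,0.85],
    [0,0,0,0,0.3,4.5,0.85],
    [0,0,0,0,0.3,4.5,0.85]
  ]
}}

```text
t: 20.12
tcp_pos: [0.5284, 0.2881, 0.1103]
tool_rot: [0.998, 0.065, 0.0, -0.0]
force: [-2.0, -1.8, 5.1]
finger_gap: 0.343
gripper_force: 51.2
```

```bash
python3 -c "
from h import *
delta(526.7,287.7,109,7.4)"; python3 spine.py yellow
```

```text
turn [-0.  -0.   0.1] shift [-1.8  0.2  1.3] | tcp [528.4 288.1 110.3] F [-2.  -1.8  5.1] gap 29.2 grip 51.213253140449524 t 20.12
yellow 69 x -88.55493 [-88.2  -2.7] -2.0945816 y [-14.6   4.6] z 134.2 ((-45.32051086425781, -0.8939609527587891), (27.723188400268555, 86.66901397705078), 89.52364349365234)
```

{"fn": "move_arm", "kwargs": {
  "rows": [
    [0,0,0,0.5,0,-0.5,0.7],
    [0,0,0,0.5,0,-0.5,0.6],
    [0,0,0,0.5,0,-0.5,0.52],
    [0,0,0,0.5,0,-0.5,0.5],
    [0,0,0,0.5,0,-0.5,0.5],
    [0,0,0,0.5,0,-3,0.5],
    [0,0,0,0.5,0,-15,0.5],
    [0,0,0,0.5,0,-40,0.5],
    [0,0,0,0.5,0,-75,0.4],
    [0,0,0,0.5,0,-110,0.3],
    [0,0,0,0.5,0,-140,0.2],
    [0,0,0,0.5,0,-150,0.2]
  ]
}}

```text
t: 21.17
tcp_pos: [0.5314, 0.2891, 0.2655]
tool_rot: [0.998, 0.065, 0.005, -0.001]
force: [1.1, -0.8, 0.2]
finger_gap: 0.798
gripper_force: 0.0
```

```bash
python3 -c "
from h import *
delta(622,-81.8,255,-10.2)"
```

```text
turn [-0.2 -0.6 17.7] shift [ 41.5 379.5  10.2] | tcp [531.4 289.1 265.5] F [ 1.1 -0.8  0.2] gap 67.8 grip 0.0 t 21.17
```

{"fn": "move_arm", "kwargs": {
  "rows": [
    [0,0,1,2,15,0,0.2],
    [0,0,3,5,45,0,0.2],
    [0,0,5,9,83,0,0.2],
    [0,0,7,13,122,0,0.2],
    [0,0,9,17,161,0,0.2],
    [0,0,11,22,200,0,0.2],
    [0,0,13,26,240,0,0.2],
    [0,0,15,31,280,0,0.2],
    [0,0,16,35,318,0,0.2],
    [0,0,17,39,350,0,0.2],
    [0,0,17.7,41,372,0,0.2],
    [0,0,17.7,41,379,0,0.2]
  ]
}}

```text
t: 22.17
tcp_pos: [0.6193, -0.0864, 0.2588]
tool_rot: [0.996, -0.091, 0.0, 0.001]
force: [-0.2, 0.0, -0.5]
finger_gap: 0.798
gripper_force: 0.0
```

{"fn": "move_arm", "kwargs": {
  "rows": [
    [0,0,0,0,0,0,0.3],
    [0,0,0,0,0,10,0.3],
    [0,0,0,0,0,30,0.3],
    [0,0,0,0,0,55,0.3],
    [0,0,0,0,0,70,0.3],
    [0,0,0,0,0,75,0.3],
    [0,0,0,0,0,75,0.3]
  ]
}}

```text
t: 22.75
tcp_pos: [0.6169, -0.08, 0.182]
tool_rot: [0.996, -0.088, -0.002, -0.001]
force: [-0.1, -0.2, 0.5]
finger_gap: 0.7
gripper_force: 0.0
```

```bash
python3 -c "
from h import *
delta(622,-81.8,122,-10.2)"; python3 spine.py red yellow
```

```text
turn [-0.1  0.3  0.1] shift [ 5.6  0.9 59.9] | tcp [616.9 -80.  182. ] F [-0.1 -0.2  0.5] gap 59.5 grip 0.0 t 22.75
red 479 x -604.4 [-70.7  -2.7] -0.6643591 y [-17.4  15.1] z 112.6 ((-311.7432556152344, -112.69259643554688), (668.8505249023438, 72.10684204101562), 23.380990982055664)
yellow 526 x -604.4 [-87.1  -3.1] -2.19076 y [-13.2  15.1] z 134.9 ((-310.462646484375, -80.52581787109375), (644.7494506835938, 70.30323028564453), 18.762496948242188)
```

{"fn": "move_arm", "kwargs": {
  "rows": [
    [0,0,0,3,0.9,3,0.3],
    [0,0,0,5.6,0.9,10,0.3],
    [0,0,0,5.6,0.9,30,0.3],
    [0,0,0,5.6,0.9,50,0.3],
    [0,0,0,5.6,0.9,59,0.3],
    [0,0,0,5.6,0.9,60,0.3],
    [0,0,0,5.6,0.9,60,0.45],
    [0,0,0,5.6,0.9,60,0.6],
    [0,0,0,5.6,0.9,60,0.8],
    [0,0,0,5.6,0.9,60,0.8],
    [0,0,0,5.6,0.9,60,0.8],
    [0,0,0,5.6,0.9,60,0.8]
  ],
  "squeeze": 60
}}

```text
t: 23.8
tcp_pos: [0.6251, -0.0844, 0.1253]
tool_rot: [0.996, -0.089, 0.002, 0.0]
force: [2.5, 1.6, 3.9]
finger_gap: 0.392
gripper_force: 60.8
```

```bash
python3 -c "
from h import *
delta(622,-81.8,122,-10.2)"
```

```text
turn [ 0.  -0.2 -0. ] shift [-3.5 -2.   3.3] | tcp [625.1 -84.4 125.3] F [2.5 1.6 3.9] gap 33.3 grip 60.80048203468323 t 23.8
```

{"fn": "move_arm", "kwargs": {
  "rows": [
    [0,0,0,0,0,-3,0.8],
    [0,0,0,0,0,-12,0.8],
    [0,0,0,0,0,-28,0.8],
    [0,0,0,0,0,-50,0.8],
    [0,0,0,0,0,-75,0.8],
    [0,0,0,0,0,-100,0.8],
    [0,0,0,0,0,-125,0.8],
    [0,0,0,0,0,-145,0.8],
    [0,0,0,0,0,-160,0.8],
    [0,0,0,0,0,-168,0.8],
    [0,0,0,0,0,-170,0.8],
    [0,0,0,0,0,-170,0.8]
  ]
}}

```text
t: 24.8
tcp_pos: [0.6234, -0.0842, 0.2938]
tool_rot: [0.996, -0.089, -0.0, -0.0]
force: [-0.1, -0.1, -4.7]
finger_gap: 0.389
gripper_force: 60.2
```

```bash
python3 -c "
from h import *
delta(529.5,227.6,294,7.4)
s=snap('side'); c=proj(s,[.62,-.082,.25]).astype(int)
t=s['img'][c[1]-40:c[1]+70,c[0]-70:c[0]+70,::-1]; cv2.imwrite('pics/g5.png',cv2.resize(t,None,fx=4,fy=4))"
```

```text
turn [ -0.    0.1 -17.6] shift [-1.478e+02 -2.901e+02 -1.000e-01] | tcp [623.4 -84.2 293.8] F [-0.1 -0.1 -4.7] gap 33.1 grip 60.153998136520386 t 24.8
```

View pics/g5.png

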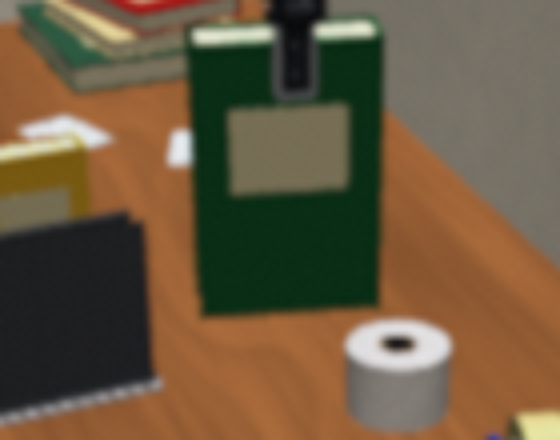

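The green book is lifted upright and centred in the grip, spanning (190,25) to (380,310) in the crop. I'll carry it over.

{"fn": "move_arm", "kwargs": {
  "rows": [
    [0,0,-1,-5,-10,0,0.8],
    [0,0,-2,-14,-28,0,0.8],
    [0,0,-4,-28,-55,0,0.8],
    [0,0,-6,-44,-86,0,0.8],
    [0,0,-8,-60,-118,0,0.8],
    [0,0,-10,-77,-151,0,0.8],
    [0,0,-12,-94,-184,0,0.8],
    [0,0,-14,-110,-216,0,0.8],
    [0,0,-16,-125,-246,0,0.8],
    [0,0,-17,-137,-270,0,0.8],
    [0,0,-17.6,-145,-284,0,0.8],
    [0,0,-17.6,-147,-290,0,0.8]
  ]
}}

```text
t: 25.85
tcp_pos: [0.5278, 0.2303, 0.2926]
tool_rot: [0.998, 0.066, -0.002, -0.0]
force: [-0.4, -0.1, -4.5]
finger_gap: 0.387
gripper_force: 60.5
```

{"fn": "move_arm", "kwargs": {
  "rows": [
    [0,0,0,0,0,0,0.8],
    [0,0,0,0,0,0,0.8],
    [0,0,0,0,0,0,0.8]
  ]
}}

```text
t: 26.1
tcp_pos: [0.5311, 0.2262, 0.2936]
tool_rot: [0.998, 0.064, -0.0, 0.0]
force: [0.5, 0.3, -3.9]
finger_gap: 0.388
gripper_force: 60.6
```

```bash
python3 -c "
from h import *
delta(531,227.6,145,7.4)"
```

```text
turn [ 0.   0.  -0.1] shift [  0.2  -1.6 148.6] | tcp [531.1 226.2 293.6] F [ 0.5  0.3 -3.9] gap 33.0 grip 60.580469369888306 t 26.1
```

{"fn": "move_arm", "kwargs": {
  "rows": [
    [0,0,0,0,-1.5,4,0.8],
    [0,0,0,0,-1.5,15,0.8],
    [0,0,0,0,-1.5,32,0.8],
    [0,0,0,0,-1.5,52,0.8],
    [0,0,0,0,-1.5,73,0.8],
    [0,0,0,0,-1.5,94,0.8],
    [0,0,0,0,-1.5,114,0.8],
    [0,0,0,0,-1.5,132,0.8],
    [0,0,0,0,-1.5,146,0.8],
    [0,0,0,0,-1.5,155,0.8],
    [0,0,0,0,-1.5,159,0.8],
    [0,0,0,0,-1.5,159,0.8]
  ]
}}

```text
t: 27.1
tcp_pos: [0.5306, 0.228, 0.1342]
tool_rot: [0.998, 0.064, -0.001, 0.0]
force: [-0.4, 1.0, -3.6]
finger_gap: 0.389
gripper_force: 60.5
```

{"fn": "move_arm", "kwargs": {
  "rows": [
    [0,0,0,0,0,1,0.8],
    [0,0,0,0,0,1,0.8]
  ]
}}

```text
t: 27.27
tcp_pos: [0.5315, 0.2288, 0.1349]
tool_rot: [0.998, 0.064, 0.001, -0.0]
force: [-0.8, -0.1, -4.0]
finger_gap: 0.393
gripper_force: 60.5
```

```bash
python3 -c "
from h import *
delta(531,227.6,130,7.4)"; python3 spine.py green
```

```text
turn [-0.  -0.1 -0.1] shift [-0.7  1.1  4.9] | tcp [531.5 228.8 134.9] F [-0.8 -0.1 -4. ] gap 33.4 grip 60.50591826438904 t 27.27Traceback (most recent call last):
  File "spine.py", line 12, in <module>
    print(n,m.sum(),'x',P[:,0].min(),np.percentile(P[:,0],[2,98]).round(1),P[:,0].max(),'y',np.percentile(P[:,1],[2,98]).round(1),'z',np.median(W[m][:,2]).round(1),cv2.minAreaRect(P))
                        ~~~~~~~~~~^^
    return umr_minimum(a, axis, None, out, keepdims, initial, where)
ValueError: zero-size array to reduction operation minimum which has no identity
```

```bash
python3 -c "
from h import *
s=snap('top')
t=s['img'][180:285,170:320,::-1]; cv2.imwrite('pics/g6.png',cv2.resize(t,None,fx=5,fy=5))
print(proj(s,[.5788,.234,.165]))"
```

```text
[244.11108059 206.21514709]
```

View pics/g6.png

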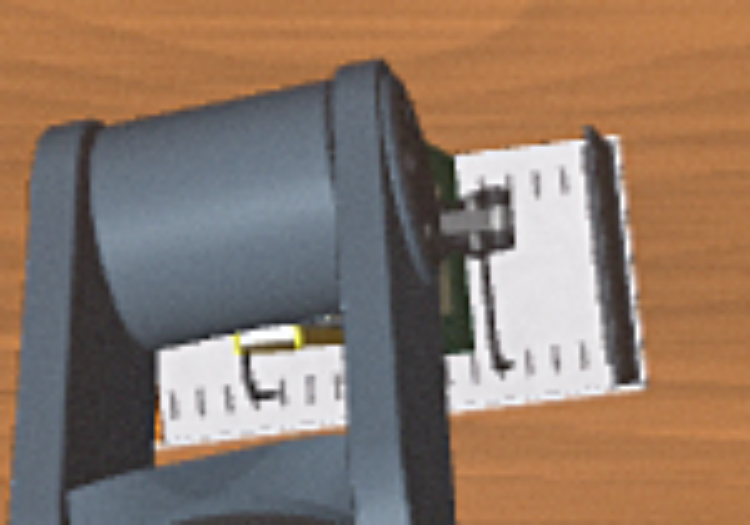

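The wrist hides the green book's top, but its cover at about (455,250) is inside its bay and the spine foot near (440,150) meets the front edge. I'll lower it to contact.

{"fn": "move_arm", "kwargs": {
  "rows": [
    [0,0,0,-0.5,0.7,1.5,0.8],
    [0,0,0,-0.5,0.7,3,0.8],
    [0,0,0,-0.5,0.7,3.5,0.8],
    [0,0,0,-0.5,0.7,3.5,0.8],
    [0,0,0,-0.5,0.7,3.5,0.8]
  ]
}}

```text
t: 27.78
tcp_pos: [0.5304, 0.2281, 0.1313]
tool_rot: [0.998, 0.064, 0.0, -0.0]
force: [-2.5, 0.3, 2.5]
finger_gap: 0.386
gripper_force: 61.3
```

```bash
python3 -c "
from h import *
delta(531,227.6,130,7.4)"
```

```text
turn [-0. -0. -0.] shift [0.5 0.5 1.3] | tcp [530.4 228.1 131.3] F [-2.5  0.3  2.5] gap 32.8 grip 61.25312089920044 t 27.78
```

Contact is made, so I'll release and retract.

{"fn": "move_arm", "kwargs": {
  "rows": [
    [0,0,0,0,0,-0.3,0.62],
    [0,0,0,0,0,-0.3,0.55],
    [0,0,0,0,0,-0.3,0.48],
    [0,0,0,0,0,-0.3,0.46],
    [0,0,0,0,0,-0.3,0.46],
    [0,0,0,0,0,-3,0.46],
    [0,0,0,0,0,-15,0.46],
    [0,0,0,0,0,-40,0.46],
    [0,0,0,0,0,-75,0.4],
    [0,0,0,0,0,-110,0.3],
    [0,0,0,0,0,-130,0.2],
    [0,0,0,0,0,-130,0.2]
  ]
}}

```text
t: 28.78
tcp_pos: [0.5335, 0.2288, 0.2663]
tool_rot: [0.998, 0.064, 0.006, -0.001]
force: [0.8, 0.9, 0.6]
finger_gap: 0.805
gripper_force: 0.0
```

```bash
python3 -c "
from h import *
delta(441.9,-341.5,260,27.2)"
```

```text
turn [  0.1  -0.7 -19.8] shift [-164.1  553.8    3.8] | tcp [533.5 228.8 266.3] F [0.8 0.9 0.6] gap 68.5 grip 0.0 t 28.78
```

{"fn": "move_arm", "kwargs": {
  "rows": [
    [0,0,-1,-4,14,0,0.2],
    [0,0,-2,-12,42,0,0.2],
    [0,0,-4,-23,78,0,0.2],
    [0,0,-5,-34,115,0,0.2],
    [0,0,-7,-45,152,0,0.2],
    [0,0,-8,-56,189,0,0.2],
    [0,0,-9,-67,226,0,0.2],
    [0,0,-11,-78,263,0,0.2],
    [0,0,-12,-89,300,0,0.2],
    [0,0,-13,-99,334,0,0.2],
    [0,0,-14,-106,358,0,0.2],
    [0,0,-14,-109,368,0,0.2]
  ]
}}

```text
t: 29.78
tcp_pos: [0.4686, -0.1542, 0.2598]
tool_rot: [0.983, 0.184, -0.0, 0.0]
force: [0.6, 0.0, 0.6]
finger_gap: 0.799
gripper_force: 0.0
```

```bash
python3 spine.py red yellow green; python3 -c "
from h import *
delta(441.9,-341.5,260,27.2)
s=snap('top'); W=np.nan_to_num(cloud(s)); b=BOOK['blue']; h=H['blue']
print(toprect(W,s['img'],h-.012,h+.012,(.33,.55,-.45,-.24))[1])"
```

```text
red 475 x -604.4 [-70.3  -2.7] -0.72753483 y [-17.5  15. ] z 112.8 ((-311.8165283203125, -112.81353759765625), (668.6686401367188, 71.48904418945312), 23.419891357421875)
yellow 536 x -604.4 [-87.1  -3.3] -2.049874 y [-13.2  15.1] z 134.9 ((-310.4754943847656, -80.49751281738281), (644.7725830078125, 70.09658813476562), 18.786354064941406)
green 690 x -604.4 [-99.6  -6.7] -4.558783 y [-15.   16.9] z 157.7 ((-310.8521728515625, -46.421226501464844), (622.5848388671875, 80.14747619628906), 13.391149520874023)
turn [ 0.   0.1 -6.1] shift [-9.250e+01  1.649e+02  1.000e-01] | tcp [ 468.8 -154.4  259.9] F [0.  0.3 0.1] gap 68.3 grip 0.0 t 29.83
((494.00701904296875, -332.68145751953125), (12.63170337677002, 4.945719242095947), 59.40843963623047)
```

```bash
cat > fit.py <<'E'
from h import *
import sys
s=snap('top'); W=np.nan_to_num(cloud(s))*1000
a=np.radians(RYAW); ex=np.array([np.cos(a),np.sin(a)]); ey=np.array([-ex[1],ex[0]])
X=W[...,:2]@ex-RX; Y=W[...,:2]@ey-RY
for n in sys.argv[1:]:
    m=(abs(W[...,2]-H[n]*1000-3.5)<9)&(abs(Y-OFF[n])<29)&(X<25)&(X>-135)
    k,l,st,_=cv2.connectedComponentsWithStats(m.astype(np.uint8)); m=l==1+np.argmax(st[1:,4])
    P=np.stack([X[m],Y[m]-OFF[n]],1).astype(np.float32); r=cv2.minAreaRect(P); b=cv2.boxPoints(r)
    print(n,m.sum(),'rect',np.round(r[0],1),np.round(r[1],1),'angle',round(r[2],2),'spine x',np.sort(b[:,0])[2:].mean().round(1),'fore',np.sort(b[:,0])[:2].mean().round(1),'z',np.median(W[m][:,2]).round(1))
E
python3 fit.py red yellow green
```

```text
red 489 rect [-35.7  -0.2] [73.6 35.1] angle 0.45 spine x 1.1 fore -72.5 z 113.0
yellow 545 rect [-44.1   1.7] [89.7 31.5] angle 0.29 spine x 0.8 fore -88.9 z 135.0
green 697 rect [-52.3   2.3] [99.5 35.2] angle 0.48 spine x -2.5 fore -102.0 z 158.3
```

{"fn": "move_arm", "kwargs": {
  "rows": [
    [0,0,-1,-6,11,0,0.2],
    [0,0,-2,-18,32,0,0.2],
    [0,0,-3,-34,60,0,0.2],
    [0,0,-4,-51,91,0,0.2],
    [0,0,-5,-68,121,0,0.2],
    [0,0,-6,-82,146,0,0.2],
    [0,0,-6,-90,160,0,0.2],
    [0,0,-6,-92,165,0,0.2],
    [0,0,-6,-92,165,0,0.2],
    [0,0,-6,-92,165,0,0.2]
  ]
}}

```text
t: 30.77
tcp_pos: [0.4439, -0.3359, 0.2601]
tool_rot: [0.972, 0.237, -0.0, -0.001]
force: [1.0, 0.6, -0.2]
finger_gap: 0.795
gripper_force: 0.0
```

```bash
python3 -c "
from h import *
delta(441.9,-341.5,146,27.2)"
```

```text
turn [-0.1 -0.   0.2] shift [ -4.4   4.3 114.1] | tcp [ 443.9 -335.9  260.1] F [ 1.   0.6 -0.2] gap 67.6 grip 0.0 t 30.77
```

{"fn": "move_arm", "kwargs": {
  "rows": [
    [0,0,0,-2,2,0,0.3],
    [0,0,0,-4.4,4.3,0,0.3],
    [0,0,0,-4.4,4.3,10,0.3],
    [0,0,0,-4.4,4.3,30,0.3],
    [0,0,0,-4.4,4.3,45,0.3],
    [0,0,0,-4.4,4.3,50,0.3],
    [0,0,0,-4.4,4.3,50,0.3],
    [0,0,0,-4.4,4.3,50,0.3]
  ]
}}

```text
t: 31.43
tcp_pos: [0.4419, -0.3438, 0.2104]
tool_rot: [0.972, 0.237, -0.0, -0.0]
force: [-0.8, -0.6, 0.7]
finger_gap: 0.7
gripper_force: 0.0
```

```bash
python3 -c "
from h import *
delta(441.9,-341.5,146,27.2)"
```

```text
turn [-0.   0.   0.2] shift [ 1.1 -2.1 64.4] | tcp [ 441.9 -343.8  210.4] F [-0.8 -0.6  0.7] gap 59.5 grip 0.0 t 31.43
```

{"fn": "move_arm", "kwargs": {
  "rows": [
    [0,0,0.2,0.5,-1.5,5,0.3],
    [0,0,0.2,0.5,-1.5,20,0.3],
    [0,0,0.2,0.5,-1.5,42,0.3],
    [0,0,0.2,0.5,-1.5,58,0.3],
    [0,0,0.2,0.5,-1.5,63,0.3],
    [0,0,0.2,0.5,-1.5,64,0.3],
    [0,0,0.2,0.5,-1.5,64,0.45],
    [0,0,0.2,0.5,-1.5,64,0.6],
    [0,0,0.2,0.5,-1.5,64,0.8],
    [0,0,0.2,0.5,-1.5,64,0.8],
    [0,0,0.2,0.5,-1.5,64,0.8],
    [0,0,0.2,0.5,-1.5,64,0.8]
  ],
  "squeeze": 70
}}

```text
t: 32.43
tcp_pos: [0.4423, -0.3432, 0.1479]
tool_rot: [0.972, 0.235, 0.001, 0.001]
force: [0.6, 1.1, 6.3]
finger_gap: 0.406
gripper_force: 71.4
```

```bash
python3 -c "
from h import *
delta(441.9,-341.5,146,27.2)"
```

```text
turn [ 0.2 -0.  -0. ] shift [ 0.4 -1.7  1.9] | tcp [ 442.3 -343.2  147.9] F [0.6 1.1 6.3] gap 34.5 grip 71.40981316566467 t 32.43
```

{"fn": "move_arm", "kwargs": {
  "rows": [
    [0,0,0,0,0,-3,0.8],
    [0,0,0,0,0,-12,0.8],
    [0,0,0,0,0,-28,0.8],
    [0,0,0,0,0,-50,0.8],
    [0,0,0,0,0,-75,0.8],
    [0,0,0,0,0,-100,0.8],
    [0,0,0,0,0,-125,0.8],
    [0,0,0,0,0,-145,0.8],
    [0,0,0,0,0,-158,0.8],
    [0,0,0,0,0,-165,0.8],
    [0,0,0,0,0,-167,0.8],
    [0,0,0,0,0,-167,0.8]
  ]
}}

```text
t: 33.43
tcp_pos: [0.4412, -0.342, 0.3132]
tool_rot: [0.972, 0.235, -0.0, -0.0]
force: [0.2, 0.1, -5.0]
finger_gap: 0.412
gripper_force: 70.7
```

```bash
python3 -c "
from h import *
delta(532.4,166.5,314,7.4)
s=snap('side','g7f.png'); c=proj(s,[.442,-.342,.29]).astype(int); print(c)
t=s['img'][max(0,c[1]-60):c[1]+90,c[0]-80:c[0]+100,::-1]; cv2.imwrite('pics/g7.png',cv2.resize(t,None,fx=3,fy=3))"
```

```text
turn [-0.1  0.  19.8] shift [ 313.3 -410.8   -0.5] | tcp [ 441.2 -342.   313.2] F [ 0.2  0.1 -5. ] gap 35.0 grip 70.65829753875732 t 33.43
[255 203]
```

View pics/g7.png

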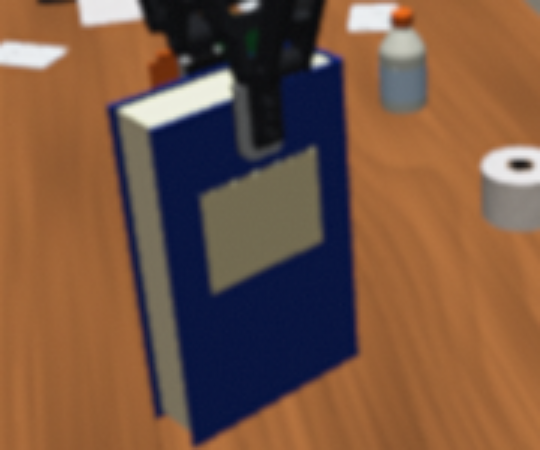

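The blue book is held upright and centred, with the fore-edge at left near (150,270). I'll carry it to the last bay.

{"fn": "move_arm", "kwargs": {
  "rows": [
    [0,0,1,6,-8,0,0.8],
    [0,0,2,18,-24,0,0.8],
    [0,0,3,35,-46,0,0.8],
    [0,0,4,56,-73,0,0.8],
    [0,0,6,79,-103,0,0.8],
    [0,0,8,103,-135,0,0.8],
    [0,0,9,127,-166,0,0.8],
    [0,0,11,151,-197,0,0.8],
    [0,0,12,173,-226,0,0.8],
    [0,0,13,190,-249,0,0.8],
    [0,0,14,200,-263,0,0.8],
    [0,0,14,204,-267,0,0.8]
  ]
}}

```text
t: 34.48
tcp_pos: [0.4999, -0.0084, 0.312]
tool_rot: [0.993, 0.116, -0.002, -0.001]
force: [-1.1, 0.7, -4.9]
finger_gap: 0.412
gripper_force: 70.9
```

```bash
python3 -c "
from h import *
delta(532.4,166.5,314,7.4)"
```

```text
turn [-0.2  0.2  5.9] shift [  71.9 -162.7   -1.7] | tcp [499.9  -8.4 312. ] F [-1.1  0.7 -4.9] gap 35.0 grip 70.85389852523804 t 34.48
```

{"fn": "move_arm", "kwargs": {
  "rows": [
    [0,0,1,4,-9,0,0.8],
    [0,0,2,12,-27,0,0.8],
    [0,0,3,23,-53,0,0.8],
    [0,0,4,37,-83,0,0.8],
    [0,0,5,50,-113,0,0.8],
    [0,0,6,61,-137,0,0.8],
    [0,0,6,68,-154,0,0.8],
    [0,0,6,71,-161,0,0.8],
    [0,0,6,71,-161,0,0.8],
    [0,0,6,71,-161,0,0.8],
    [0,0,6,71,-161,0,0.8]
  ]
}}

```text
t: 35.4
tcp_pos: [0.5333, 0.1597, 0.3129]
tool_rot: [0.998, 0.062, -0.001, 0.001]
force: [0.3, 0.3, -4.1]
finger_gap: 0.41
gripper_force: 71.2
```

```bash
python3 -c "
from h import *
delta(532.4,166.5,158,7.4)"
```

```text
turn [ 0.1  0.1 -0.3] shift [  0.2  -7.  154.9] | tcp [533.3 159.7 312.9] F [ 0.3  0.3 -4.1] gap 34.9 grip 71.17361426353455 t 35.4
```

{"fn": "move_arm", "kwargs": {
  "rows": [
    [0,0,-0.3,0,-4,0,0.8],
    [0,0,-0.3,0,-7,0,0.8],
    [0,0,-0.3,0,-7,6,0.8],
    [0,0,-0.3,0,-7,20,0.8],
    [0,0,-0.3,0,-7,40,0.8],
    [0,0,-0.3,0,-7,63,0.8],
    [0,0,-0.3,0,-7,88,0.8],
    [0,0,-0.3,0,-7,112,0.8],
    [0,0,-0.3,0,-7,133,0.8],
    [0,0,-0.3,0,-7,147,0.8],
    [0,0,-0.3,0,-7,154,0.8],
    [0,0,-0.3,0,-7,154,0.8]
  ]
}}

```text
t: 36.4
tcp_pos: [0.5317, 0.1678, 0.1577]
tool_rot: [0.998, 0.065, -0.002, 0.0]
force: [-0.8, 0.7, -4.5]
finger_gap: 0.41
gripper_force: 71.0
```

{"fn": "move_arm", "kwargs": {
  "rows": [
    [0,0,0,0,0,1,0.8],
    [0,0,0,0,0,1,0.8]
  ]
}}

```text
t: 36.57
tcp_pos: [0.5338, 0.1682, 0.1595]
tool_rot: [0.998, 0.065, 0.001, -0.0]
force: [-0.2, -0.7, -5.3]
finger_gap: 0.409
gripper_force: 71.0
```

```bash
python3 -c "
from h import *
delta(532.4,166.5,153,7.4)
s=snap('top')
t=s['img'][180:285,170:320,::-1]; cv2.imwrite('pics/g8.png',cv2.resize(t,None,fx=5,fy=5))"; python3 fit.py blue
```

```text
turn [ 0.  -0.1  0.1] shift [-1.6  1.5  6.5] | tcp [533.8 168.2 159.5] F [-0.2 -0.7 -5.3] gap 34.8 grip 70.9700345993042 t 36.57
blue 63 rect [-98.   10.5] [17.2 18.3] angle 4.5 spine x -89.4 fore -106.6 z 186.5
```

View pics/g8.png

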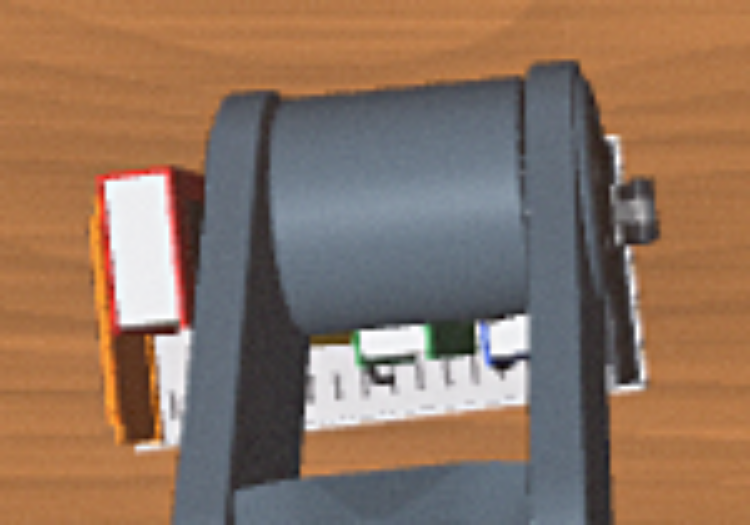

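The blue book's fore-edge shows at about (505,340), in the dark-plate bay. The fit says it's a couple of mm too far forward, so I'll correct that while lowering.

{"fn": "move_arm", "kwargs": {
  "rows": [
    [0,0,0,-1,1,1.5,0.8],
    [0,0,0,-1.5,1,3,0.8],
    [0,0,0,-1.5,1,4.5,0.8],
    [0,0,0,-1.5,1,5,0.8],
    [0,0,0,-1.5,1,5,0.8]
  ]
}}

```text
t: 37.08
tcp_pos: [0.5314, 0.167, 0.1539]
tool_rot: [0.998, 0.065, 0.0, 0.0]
force: [-1.2, -0.8, -0.1]
finger_gap: 0.409
gripper_force: 71.8
```

```bash
python3 -c "
from h import *
delta(532.4,166.5,153,7.4)"; python3 fit.py blue
```

```text
turn [ 0.  -0.   0.1] shift [1.  0.6 0.9] | tcp [531.4 167.  153.9] F [-1.2 -0.8 -0.1] gap 34.8 grip 71.7797040939331 t 37.08
blue 66 rect [-100.3    9.3] [16.8 19.5] angle 6.5 spine x -92.0 fore -108.7 z 181.3
```

Contact is made (about 5 N), so I'll release and retract.

{"fn": "move_arm", "kwargs": {
  "rows": [
    [0,0,0,0,0,0,0.6],
    [0,0,0,0,0,0,0.53],
    [0,0,0,0,0,0,0.46],
    [0,0,0,0,0,0,0.44],
    [0,0,0,0,0,0,0.44],
    [0,0,0,0,0,-3,0.44],
    [0,0,0,0,0,-15,0.44],
    [0,0,0,0,0,-40,0.44],
    [0,0,0,0,0,-75,0.4],
    [0,0,0,0,0,-100,0.3],
    [0,0,0,0,0,-110,0.2],
    [0,0,0,0,0,-110,0.2]
  ]
}}

```text
t: 38.13
tcp_pos: [0.5332, 0.1672, 0.2665]
tool_rot: [0.998, 0.065, 0.003, -0.0]
force: [0.9, -0.4, -0.4]
finger_gap: 0.798
gripper_force: 0.0
```

{"fn": "move_arm", "kwargs": {
  "rows": [
    [0,0,0,0,14,0,0.2],
    [0,0,0,0,42,0,0.2],
    [0,0,0,0,80,0,0.2],
    [0,0,0,0,120,0,0.2],
    [0,0,0,0,160,0,0.2],
    [0,0,0,0,200,0,0.2],
    [0,0,0,0,235,0,0.2],
    [0,0,0,0,260,0,0.2],
    [0,0,0,0,270,0,0.2],
    [0,0,0,0,270,0,0.2]
  ]
}}

```text
t: 38.97
tcp_pos: [0.5659, -0.1027, 0.2616]
tool_rot: [0.998, 0.063, -0.001, -0.001]
force: [-0.2, 0.3, 0.0]
finger_gap: 0.801
gripper_force: 0.0
```

```bash
python3 fit.py red yellow green blue; python3 -c "
from h import *
delta(529.5,227.6,290,7.4)
s=snap('top'); t=s['img'][110:285,150:320,::-1]; t=cv2.resize(t,None,fx=3,fy=3); 
s2=snap('side'); u=s2['img'][120:240,205:345,::-1]; u=cv2.resize(u,(290,249)); c=np.zeros((525,800,3),np.uint8); c[:,:510]=t; c[:249,510:]=u; cv2.imwrite('pics/f.png',c)"
```

```text
red 488 rect [-35.7  -0.2] [73.5 36.2] angle 0.33 spine x 1.0 fore -72.5 z 113.0
yellow 541 rect [-44.3   2. ] [31.  89.6] angle 89.34 spine x 0.5 fore -89.1 z 135.2
green 699 rect [-52.3   2.1] [99.6 35. ] angle 0.25 spine x -2.5 fore -102.1 z 158.2
blue 830 rect [-55.2   1.8] [108.6  36.1] angle 0.6 spine x -0.8 fore -109.5 z 181.3
turn [-0.1  0.2 -0.1] shift [   6.1 -330.4  -27.4] | tcp [ 565.6 -100.8  261.8] F [0.  0.9 0.2] gap 68.3 grip 0.0 t 39.02
```

View pics/f.png

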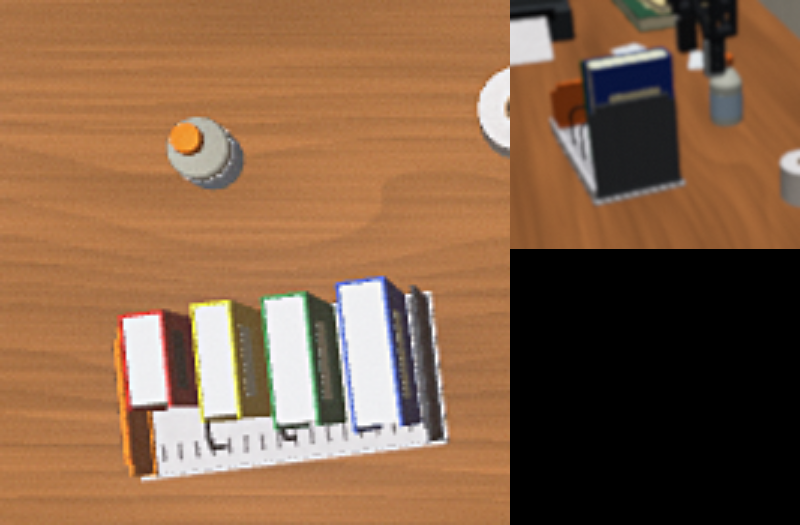

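The final picture shows all four books upright in height order from the orange plate to the dark plate. Their spines are within about 2.5 mm of the front edge and square to within 0.7°. The glue bottle and label roll are where they were and the gripper is clear, so I'll hand in.

```bash
python3 -c "
from h import *
print(order.sign_off())"
```

```text
the job is handed in; nothing more can be done
None
```

The job is handed in: red, yellow, green and blue stand upright in height order from the orange plate to the dark plate, with spines out and measured within about 2.5 mm of the front edge (green is furthest back, at about 2.3 mm).

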